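# Fit a filter canister to the bench dust extractor and set its fan

## Robot

A 6-joint arm with a two-finger parallel gripper is mounted at the origin on the work surface. World frame = base frame: x ahead of the robot, y to its left, z up, the work surface at z = 0. Lengths are in m, angles in rad, forces in N, time in s.
With the tool pointing down it reaches from about 0.225 to 0.875 m from the base axis. Payload 3.4 kg.
Tool frame: the origin (TCP) lies between the finger pads; the fingertips stand 8 mm ahead of it and the grasp point (between the pads) lies 11 mm behind it; z points along the fingers, y is the line along which they close (so a half turn about z gives the same grasp; the last joint's range is limited). The gripper opens to 85 mm and grips with 20 to 120 N. Pads are 22 mm wide; open, the fingers measure 114 mm over their backs; the gripper's body (76 mm by 85 mm) begins 54 mm behind the grasp point. The pads swing forward as they close: fully open they stand 13 mm farther back than shut.
Start: joints at [-1.346, 0.276, 1.505, -0, 1.361, -0.121], TCP at [0.195, -0.541, 0.2] pointing down, gripper open.
Joint ranges: [-2.89, 2.89], [-0.75, 2.08], [0.22, 2.7], [-1.18, 4.32], [0.11, 2.71], [-2.7, 2.7]. Speed limits (rad/s): [2.57, 2.57, 3.14, 3.14, 3.14, 3.14].

## Interface

Orientations are given as a unit quaternion [w, x, y, z].
In Python, from rig import manip, optics, finder gives the robot as it stands.
- The arm moves only by the tool servo_tool, never from a script. Its argument "increments" is a list of rows, each a list of 7 numbers: the shift along the tool's x, y, z in cm, then the turn, a rotation vector about the tool's x, y, z in degrees, then the closure, from -1 (fully open) to 1 (shut). In form: [[x, y, z, rx, ry, rz, gripper], ...]. A call has exactly 5 rows; each row shifts and turns the commanded pose from where the row before left it, along the tool's axes as they then stand; what a row does not reach is not made up. A row lasts 1/10 s, in which the tool goes at most 50 mm and 8.59 degrees, less where a joint would pass 70% of its speed; a pose out of reach is approached as far as the arm can. A call is refused whole if a number of a shift passes 5 or a number of a turn 8.59, either way. A call with a gripper value outside its range is refused whole. The fingers move at their own pace and stop on an object; "squeeze" is the grip in N (left out, the last holds). Time passes only in rows, so rows that do not move let the fingers close, or fill a call up. It gives the time, the measured TCP pose, the force, the opening and the grip force at its end, in the units of the state.
- manip.get_state(): the state, without advancing time (a new reading comes with each control period).
- optics.get_image(name): name is "side" or "top" or "wrist"; returns the picture (384x512x3 uint8, red, green, blue); there is no depth.
- optics.get_calibration(name): a dict with "fov_y" (degrees; the focal length in pixels is half the picture's height over the tangent of half this angle, whatever the lens; pixels are square), "cx", "cy" (the principal point, pixels), "world_to_cam" (4x4, takes a point from world to camera coordinates). Camera axes: x right, y down, z forward; pixel columns grow to the right and rows downward; lengths in m; the calibration is good to about 2 mm. A picture is of the moment at which its call begins: read the wrist's pose just before it. get_calibration takes no time and is no camera call; for the wrist camera it gives the pose at the moment of the call.
- manip.sign_off(): hands the job in; it is judged then, once.
Trained networks look in the newest picture that a camera, given by its name, has taken for a name from the list of things; names that differ only in an ending like _2 or _b are one class to them, and where a whole thing is asked for, a point or a joint stands for the part that bears it (a point fixed in the world has none). Each returns a list of dicts, best first, with "p" (0 to 1); they miss things now and then, are a little off and sometimes report something else, mostly with a low value. They report only what shows in the picture. A call takes as long as a camera call. They do not tell look-alikes from the thing itself.
- finder.silhouettes(label, camera): "region" (384x512 bool, what is visible of it) and "box" ([centre column, centre row, width, height] in pixels, round what is visible of it).
- finder.tip_of(label, camera): "at" ([column, row] in pixels: a listed point, or the origin of a listed thing).
The state is a dict: "clock": time; "qpos": joint angles; "qd": joint speeds; "effort": joint torques, N m; "position": TCP position; "ee_rot": TCP orientation; "contact_force": force on the tool from outside, world axes, zero at the start; "moment": the same for the moment, N m; "width": finger opening in m; "gripper_force": force on a finger pad.
Only numpy, scipy, OpenCV 4.12 (cv2) and the standard library are available. Lean on these libraries where they do the work, as an engineer would, in place of code of your own. Each camera call takes 0.05 s, during which the arm holds its last target. There are 200 camera calls.

## Task

The bench dust extractor has been left switched on with its filter out. Turn its orange selector back to the off stop, then fit the fresh blue-capped canister: lugs into the slots of the socket, push it down against the spring and twist it a quarter turn clockwise until it locks. Once it is locked, turn the selector up exactly three clicks from off, let go, and leave the other things on the bench where they are.

Things in the scene. Friction and masses are not known exactly. Their poses are not given: they have to be found in the camera images.
- extractor: Cream bench dust extractor, 320 (x) x 360 (y) x 205 mm high, fixed, heading within 12 degrees of straight. Origin: centre of its underside, on the bench; x to its back, y to its left, z up. Its black deck faces the robot and slopes up to the back at 30 degrees: edge 56 mm high at x = -160, ending at x = 97; behind it a flat top with a handle up to 236 mm high at x = 130.
- deck: The sloped black control deck. Origin on its surface, midway between the socket (85 mm to +y) and the selector (85 mm to -y); z square out of the deck, 30 degrees from vertical; x straight up the slope. 'Clockwise' is always as seen looking down on the deck.
- socket: Bayonet collar, grey, 88 mm outside diameter, 38 mm tall, square on the deck. Origin: on its axis at the deck surface; z out of the deck. x: the line of the canister's lugs when locked (red marks; 40 degrees clockwise of straight up the slope). The two opposite entry slots (white marks) lie on a line 80 degrees anticlockwise of x. Bore 52 mm; slots 16 mm wide, 80 mm tip to tip.
- socket_rim (a point): Centre of the collar's mouth, 38 mm above socket, same axes. Canister origin heights above socket: 26 mm where it meets the sprung plate, lugs in the slots; 10 mm pushed right down, flange on the rim. Below 13 mm the lugs clear the lip and it turns clockwise from the slots to a stop at 86 degrees; from 74 degrees the spring lifts it into the locking pockets when let go, to 18 mm.
- seal_plate (a joint): How far the sprung plate (42 mm diameter) inside the socket is pressed down, m: 0 at rest, with 5 N preload and 500 N/m; 8 mm (9 N) with the canister locked, 16 mm (13 N) with it pushed right down.
- selector (a joint): Selector angle, rad: 0 at the off stop, growing clockwise. Clicks every 0.5236 rad (30 degrees): off, 1, 2, 3, 4, with the upper stop at click 4 (2.094). It is found at click 1, 2 or 3. About 0.13 N m takes it over a click; let go, it springs into the nearest click.
- selector_grip (a point): Where to grip the selector: on its axis, 34 mm above the deck. Grey skirt, 60 mm diameter, 12 mm high; on it an orange grip bar 58 long x 16 thick, from 12 to 46 mm above the deck. z square out of the deck; x along the bar to its pointer end (white line). At off the pointer stands by the red dot, 60 degrees anticlockwise of straight up the slope; each white tick is one click.
- fresh: Fresh filter canister: white pleats, blue flange, cap and grip bar; 142 mm tall, about 0.3 kg, upright on the bench on its spigot. Origin: centre of the spigot's end face; z up its axis; x along grip bar and lugs (half a turn makes no difference). Spigot 48 mm diameter, 28 mm long, end chamfered; flange 80 mm diameter, 28 to 34 mm up; body 74 mm; cap 76 mm, its top 108 mm up.
- fresh_grip (a point): Where to grip the fresh canister: middle of its grip bar, 130 mm above its origin, same axes. The bar is 60 long (x) x 16 thick (y) and stands from 108 to 142 mm above the origin.
- fresh_lugs (a point): Between the fresh canister's two bayonet lugs, 7 mm above its origin, same axes. The lugs stick out of the spigot to +x and -x: 66 mm tip to tip, 10 mm wide, 8 mm high.
- spent: Spent canister: same shape and frame as the fresh one, but brown dirty pleats and grey cap. Stands near it and stays there.
- bowl: Turned wooden bowl, 130 mm diameter, 52 mm high, on the bench; origin at the centre of its underside. Stays there.
- wax_jar: Amber wax jar with a brass lid, 68 mm diameter, 85 mm high; origin at the centre of its underside. Stays there.
- gouge: Bowl gouge lying on the bench, 334 mm long, 32 mm thick at most; origin under the end of its wooden handle, blade along +x. Stays there.
Things that resemble listed ones, but are neither listed nor needed, are in the scene too. There is more than one size of the fresh; the job needs the middle-sized.

How it is judged:
On the way, in this order (a step that is already met when the one before it is completed fails the run):
1. the selector is turned back to its off stop (value of joint selector below 0.1 rad), for 0.3 s.
2. with the selector off, the fresh canister is pushed down into the socket against the spring (z of fresh in the frame of socket between 0 and 0.0145 m and x of fresh in the frame of socket between -0.006 and 0.006 m and y of fresh in the frame of socket between -0.006 and 0.006 m and value of joint selector below 0.15 rad), for 0.05 s.
3. the canister is twisted to its stop and sprung up into the locking pockets, the selector still off (z of fresh in the frame of socket between 0.0155 and 0.022 m and angle between the x axis of fresh and the x axis of socket, either way round below 0.2 rad and value of joint selector below 0.15 rad), for 0.2 s.
At the end, for the whole second after the job is handed in: The selector rests in its third click from off (1.571 rad, within 0.15); the fresh canister is locked in the socket (its origin 15.5 to 22 mm above the socket's and within 24 mm of it, its lugs within 0.2 rad of the locked line, upright to the deck within 0.12 rad) and at rest, let go (value of joint selector between 1.42 and 1.72 rad and z of fresh in the frame of socket between 0.0155 and 0.022 m and angle between the x axis of fresh and the x axis of socket, either way round below 0.2 rad and angle between the z axis of fresh and the z axis of socket, either way round below 0.12 rad and distance between fresh and socket below 0.024 m and linear speed of fresh below 0.02 m/s); the robot touches nothing.
It fails at once if the spent canister is knocked or moved more than 40 mm (distance of spent from where it was at the start of the episode above 0.04 m or angle between spent's own z axis and vertical above 0.4 rad).
It fails at once if the bowl, the wax jar or the gouge is moved more than 40 mm (distance of any of bowl, wax_jar, gouge from where it was at the start of the episode above 0.04 m).
It also fails if it takes over 72 s, if anything falls off the work surface, if the arm or the gripper's body presses on something with over 40 N, if the wrist force passes 120 N, or if a joint passes its speed limit or range.

## Working session

There is one attempt and no reset: what is moved stays moved. The work goes in short steps, Python scripts to look and compute and a tool call to move; the robot and the scene stay as the last step left them, time stands still between calls to the robot, and variables do not carry over. Pictures are saved under pics/ and viewed, at most 10 in all, crops included, and the job is handed in when it is done.

Besides the shell and the picture viewer there is one more tool, called after "Request:" as name(argument=value, ...), one argument or row to a line, values as JSON. servo_tool: Moves the arm, as the interface text tells. Its arguments: {"type":"object","properties":{"increments":{"type":"array","items":{"type":"array","items":{"type":"number"}}},"squeeze":{"type":"number"}},"required":["increments"]}

```bash
mkdir -p pics; ls
cat > h.py <<'E'
import numpy as np, cv2
from rig import manip, optics, finder
from scipy.spatial.transform import Rotation as R
def cal(n):
    c=optics.get_calibration(n); f=192/np.tan(np.radians(c["fov_y"])/2)
    return f,c["cx"],c["cy"],np.array(c["world_to_cam"])
def ray(c,uv):
    f,cx,cy,T=c; d=np.array([(uv[0]-cx)/f,(uv[1]-cy)/f,1.]); Rm=T[:3,:3]
    d=Rm.T@d; return -Rm.T@T[:3,3], d/np.linalg.norm(d)
def proj(c,p):
    f,cx,cy,T=c; q=T[:3,:3]@np.array(p)+T[:3,3]; return np.array([cx+f*q[0]/q[2],cy+f*q[1]/q[2]])
def tri(obs):
    A=np.zeros((3,3));b=np.zeros(3);rs=[ray(c,u) for c,u in obs]
    for o,d in rs:
        P=np.eye(3)-np.outer(d,d);A+=P;b+=P@o
    x=np.linalg.solve(A,b); return x,[float(np.linalg.norm(np.cross(x-o,d))) for o,d in rs]
def onz(c,uv,z):
    o,d=ray(c,uv); return o+d*(z-o[2])/d[2]
def rot(q): return R.from_quat([q[1],q[2],q[3],q[0]])
def save(n,im,s=1):
    im=im[:,:,::-1]; cv2.imwrite('pics/'+n,cv2.resize(im,None,fx=s,fy=s,interpolation=cv2.INTER_CUBIC) if s!=1 else im)
E
python3 - <<'E'
from h import *
ims={n:optics.get_image(n) for n in("top","side")}
save('a.png',np.vstack([ims["top"],ims["side"]]),0.78)
save('top.png',ims["top"],1.5);save('side.png',ims["side"],1.5)
C={n:cal(n) for n in ims}
print({n:(C[n][:3],ray(C[n],(256,192))) for n in C})
for l in ["extractor","deck","socket_rim","selector_grip","fresh","fresh_grip","spent","bowl","wax_jar","gouge"]:
    for n in ims:
        print(l,n,[(np.round(d["at"]).tolist(),round(d["p"],2)) for d in finder.tip_of(l,n)][:4])
print(manip.get_state())
E
```

```text
pics
{'top': ((np.float64(416.6819705109767), 259.24486252042453, 197.22375100672036), (array([ 0.34589239, -0.06463307,  1.35378042]), array([ 0.1754144 ,  0.02352823, -0.9842135 ]))), 'side': ((np.float64(379.61262290177734), 250.5866661687328, 193.52289597944173), (array([-0.10504467,  0.59304756,  1.01510421]), array([ 0.51488092, -0.50953969, -0.68939607])))}
extractor top [([291.0, 188.0], 0.75)]
extractor side [([269.0, 200.0], 0.64)]
deck top [([291.0, 192.0], 0.95), ([324.0, 194.0], 0.59)]
deck side [([272.0, 175.0], 0.91)]
socket_rim top [([266.0, 195.0], 0.78)]
socket_rim side [([259.0, 181.0], 0.7)]
selector_grip top [([328.0, 196.0], 0.82)]
selector_grip side [([296.0, 161.0], 0.74)]
fresh top [([175.0, 190.0], 0.57), ([215.0, 189.0], 0.56)]
fresh side [([225.0, 285.0], 0.71), ([184.0, 259.0], 0.65), ([210.0, 239.0], 0.64)]
fresh_grip top [([208.0, 182.0], 0.76), ([164.0, 187.0], 0.61), ([170.0, 241.0], 0.61)]
fresh_grip side [([223.0, 253.0], 0.97), ([179.0, 234.0], 0.86), ([207.0, 218.0], 0.75)]
spent top [([135.0, 237.0], 0.87), ([113.0, 202.0], 0.56)]
spent side [([1
[... 249 characters left out ...]
, 'qpos': array([-1.34602621e+00,  2.75872106e-01,  1.50488492e+00, -2.72774822e-05,
        1.36071177e+00, -1.20997590e-01]), 'qd': array([-1.03348429e-03,  2.71381572e-04, -5.13317279e-05,  1.10930507e-03,
        2.83638372e-03,  4.53028070e-04]), 'effort': array([-3.02323269e-05, -4.16662145e+01, -2.46092838e+01,  1.97485674e-04,
        2.97758243e-04,  9.39307000e-06]), 'position': array([ 0.1948728 , -0.54100943,  0.19984995]), 'ee_rot': array([ 6.25381179e-05,  9.85092281e-01,  1.72026723e-01, -1.01092376e-05]), 'contact_force': array([-0.61273949,  0.73406435, -0.38029645]), 'moment': array([-0.01737318, -0.00289936,  0.02625419]), 'gripper_force': 0.0, 'width': 0.0852393304169592}
```

View pics/top.png

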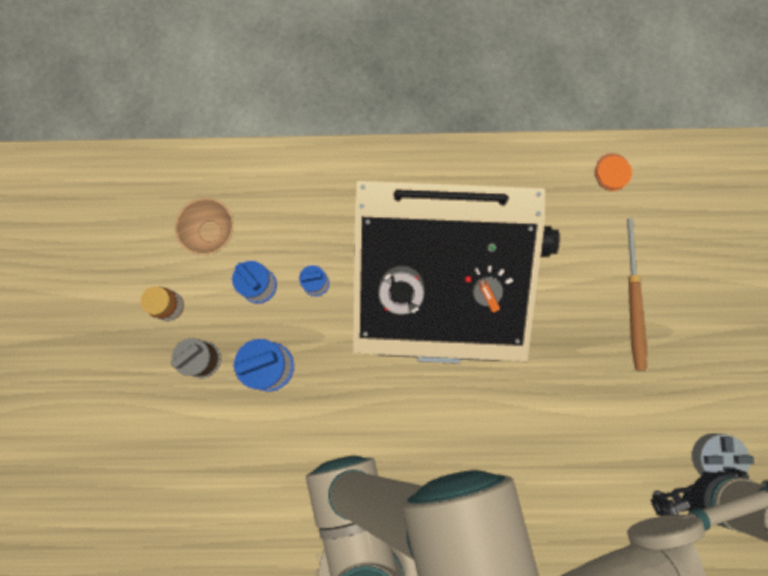

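View pics/side.png

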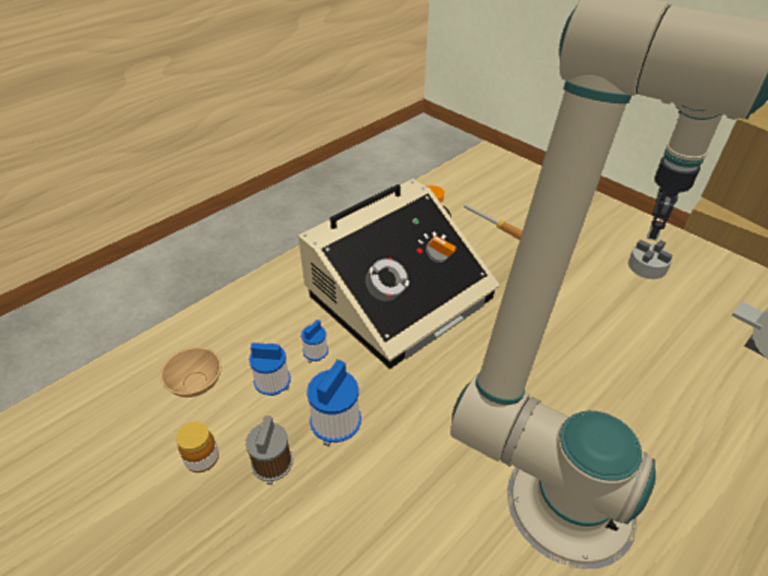

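Run:
```python
from h import *
T,S=cal("top"),cal("side")
for n,a,b in [("rim",(266,195),(259,181)),("sel",(328,196),(296,161)),("fgrip",(164,187),(179,234)),("forig",(175,190),(184,259)),("spent",(135,237),(183,314)),("deck",(291,192),(272,175)),
 ("corner TL",(367/1.5,222/1.5),(325/1.5,247/1.5)),("corner TR",(530/1.5,229/1.5),(428/1.5,198/1.5)),("corner BL",(366/1.5,334/1.5),(388/1.5,335/1.5)),("corner BR",(517/1.5,341/1.5),(482/1.5,273/1.5))]:
    x,e=tri([(T,a),(S,b)]); print(n,x.round(4),np.round(e,4))
for n in("top","side"):
    for l in ("fresh","spent","deck"):
        print(n,l,[(np.round(d["box"]).tolist(),round(d["p"],2)) for d in finder.silhouettes(l,n)][:4])
W=cal("wrist"); s=manip.get_state(); Rt=rot(s["ee_rot"]).as_matrix()
Tw=np.linalg.inv(W[3]); print("cam in tool",W[:3],(Rt.T@(Tw[:3,3]-s["position"])).round(4),(Rt.T@Tw[:3,:3]).round(3))
```

```text
rim [ 0.5455 -0.0648  0.1843] [0.0004 0.0004]
sel [ 0.5413 -0.2434  0.1699] [0.0007 0.0007]
fgrip [0.5822 0.2387 0.137 ] [0.0003 0.0003]
forig [ 0.5968  0.2351 -0.0045] [0.0031 0.0031]
spent [0.4397 0.3591 0.0013] [0.0065 0.0065]
deck [ 0.5568 -0.1382  0.1589] [0.0005 0.0005]
corner TL [ 0.6807 -0.0042  0.2077] [0.0036 0.0036]
corner TR [ 0.6603 -0.316   0.1989] [0.0007 0.0007]
corner BL [0.4774 0.0036 0.085 ] [0.0001 0.0001]
corner BR [ 0.4593 -0.3017  0.086 ] [0.0011 0.0011]
top fresh [([210.0, 189.0, 17.0, 20.0], 0.82), ([167.0, 188.0, 30.0, 29.0], 0.79), ([177.0, 244.0, 40.0, 36.0], 0.65)]
top spent [([133.0, 238.0, 36.0, 29.0], 0.61)]
top deck [([298.0, 187.0, 122.0, 85.0], 0.85), ([268.0, 194.0, 32.0, 35.0], 0.57)]
side fresh [([208.0, 228.0, 17.0, 27.0], 0.73), ([224.0, 268.0, 38.0, 56.0], 0.71), ([182.0, 245.0, 28.0, 33.0], 0.58)]
side spent [([182.0, 299.0, 32.0, 43.0], 0.6)]
side deck [([267.0, 178.0, 112.0, 98.0], 0.8)]
cam in tool (np.float64(271.3846927825519), 255.3840931677132, 192.90708338858778) [ 0.0703  0.0009 -0.1741] [[ 0.    -0.961 -0.276]
 [ 1.     0.     0.   ]
 [-0.    -0.276  0.961]]
```

```bash
cat >> h.py <<'E'
from scipy.linalg import logm, expm
def pose(s=None):
    s=s or manip.get_state(); T=np.eye(4); T[:3,:3]=rot(s["ee_rot"]).as_matrix(); T[:3,3]=s["position"]; return T
def deckR(yaw): # columns x up slope, y left, z out of the deck
    return (R.from_euler('z',yaw,degrees=True)*R.from_euler('y',-30,degrees=True)).as_matrix()
def toolR(yaw,rz): # tool looking into the deck, its x up the slope, turned rz deg clockwise
    return deckR(yaw)@R.from_euler('x',180,degrees=True).as_matrix()@R.from_euler('z',rz,degrees=True).as_matrix()
def mk(p,Rm): T=np.eye(4);T[:3,:3]=Rm;T[:3,3]=p;return T
def plan(T0,T1,n):
    D=np.linalg.inv(T0)@T1; w=R.from_matrix(D[:3,:3]).as_rotvec(); d=R.from_rotvec(w/n)
    A=sum(np.linalg.matrix_power(d.as_matrix(),k) for k in range(n))
    t=np.linalg.solve(A,D[:3,3]) ; row=np.r_[t*100,np.degrees(w/n)]
    print(n,"rows of",row.round(2).tolist()); return row
def after(T0,rows):
    T=T0.copy()
    for r in rows: T=T@mk(np.array(r[:3])/100,R.from_rotvec(np.radians(r[3:6])).as_matrix())
    return T
E
python3 - <<'E'
from h import *
yaw=-3.5; D=deckR(yaw); M=np.array([.561,-.155,.146])
p=M+D@[-.04,-.06,.13]; print(p)
for n in (10,15): plan(pose(),mk(p,toolR(yaw,-30)),n)
E
```

```text
[ 0.45788192 -0.20880515  0.2385833 ]
10 rows of [3.76, -2.02, 0.16, -1.35, 2.68, -0.65]
15 rows of [2.51, -1.34, 0.12, -0.9, 1.79, -0.44]
```

Request:
servo_tool(
  increments=[
    [2.5, -1.35, 0.1, -0.9, 1.8, -0.44, -1],
    [2.5, -1.35, 0.1, -0.9, 1.8, -0.44, -1],
    [2.5, -1.35, 0.1, -0.9, 1.8, -0.44, -1],
    [2.5, -1.35, 0.1, -0.9, 1.8, -0.44, -1],
    [2.5, -1.35, 0.1, -0.9, 1.8, -0.44, -1],
  ],
)

```text
clock: 1.9
position: [0.2887, -0.4328, 0.2005]
ee_rot: [0.025, 0.978, 0.19, 0.085]
contact_force: [-0.5, 0.7, 0.3]
width: 0.0855
gripper_force: 0.0
```

Request:
servo_tool(
  increments=[
    [2.5, -1.35, 0.1, -0.9, 1.8, -0.44, -1],
    [2.5, -1.35, 0.1, -0.9, 1.8, -0.44, -1],
    [2.5, -1.35, 0.1, -0.9, 1.8, -0.44, -1],
    [2.5, -1.35, 0.1, -0.9, 1.8, -0.44, -1],
    [2.5, -1.35, 0.1, -0.9, 1.8, -0.44, -1],
  ],
)

```text
clock: 2.4
position: [0.3762, -0.3218, 0.2149]
ee_rot: [0.05, 0.962, 0.207, 0.168]
contact_force: [0.7, -0.7, 0.2]
width: 0.0854
gripper_force: 0.0
```

Request:
servo_tool(
  increments=[
    [2.5, -1.35, 0.1, -0.9, 1.8, -0.44, -1],
    [2.5, -1.35, 0.1, -0.9, 1.8, -0.44, -1],
    [2.5, -1.35, 0.1, -0.9, 1.8, -0.44, -1],
    [2.5, -1.35, 0.1, -0.9, 1.8, -0.44, -1],
    [2.5, -1.35, 0.1, -0.9, 1.8, -0.44, -1],
  ],
)

```text
clock: 2.9
position: [0.4557, -0.2072, 0.2415]
ee_rot: [0.075, 0.939, 0.222, 0.25]
contact_force: [0.2, 0.5, 0.6]
width: 0.0853
gripper_force: 0.0
```

Run:
```python
from h import *
import pickle
s=manip.get_state(); W=cal("wrist"); im=optics.get_image("wrist"); save('w1.png',im,1.5); np.save('w1.npy',im)
pickle.dump(W,open('w1.pkl','wb'))
T=pose(); print(T.round(3), s["qpos"].round(3),s["qd"].round(3))
for l in ["socket_rim","socket","selector_grip","deck"]: print(l,[(np.round(d["at"],1).tolist(),round(d["p"],2)) for d in finder.tip_of(l,"wrist")][:3])
D=deckR(-3.5); M=np.array([.561,-.155,.146])
for n,q in [("socket",[0,.085,0]),("rim",[0,.085,.038]),("selg",[0,-.085,.034])]: print(n,proj(W,M+D@q).round(1))
```

```text
[[ 0.774  0.382  0.505  0.456]
 [ 0.455 -0.89  -0.025 -0.203]
 [ 0.439  0.249 -0.863  0.242]
 [ 0.     0.     0.     1.   ]] [-0.868 -0.113  1.975  0.464  0.95   0.029] [ 0.527 -0.205  0.184  0.213 -0.368  0.266]
socket_rim [([148.0, 82.0], 0.82)]
socket [([161.5, 85.0], 0.68)]
selector_grip [([297.8, 168.9], 0.81), ([395.6, 353.6], 0.65)]
deck [([228.9, 124.2], 0.7), ([398.2, 354.5], 0.67), ([297.1, 168.5], 0.24)]
socket [155.6  79.2]
rim [141.   73.7]
selg [296.7 164.8]
```

View pics/w1.png

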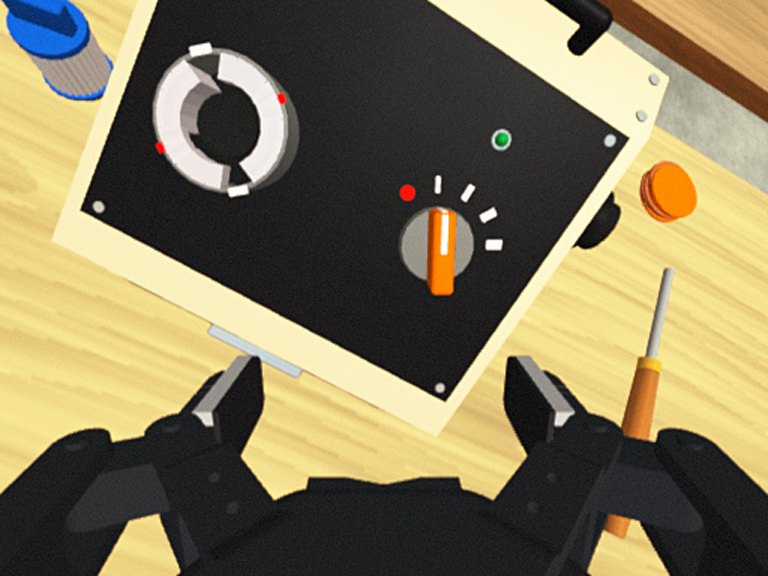

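```bash
cat > fit.py <<'E'
from h import *
from scipy.optimize import least_squares
import pickle
def model(v):
    M,yaw,a,b1,b2=v[:3],v[3],v[4],v[5],v[6]; D=deckR(yaw); P=lambda q:M+D@np.array(q)
    return dict(rim=P([0,.085,.038]),skirt=P([0,-.085,.012]),selg=P([0,-.085,.034]),TL=P([b2,a,0]),TR=P([b2,-a,0]),BL=P([b1,a,0]),BR=P([b1,-a,0]))
def fit(obs): # obs: (cam,name,uv,sigma)
    f=lambda v:np.concatenate([(proj(c,model(v)[n])-uv)/s for c,n,uv,s in obs])
    r=least_squares(f,[.561,-.155,.146,-3.5,.15,-.1,.13],x_scale=[.1,.1,.1,1,.1,.1,.1],loss='soft_l1'); return r.x,f(r.x).reshape(-1,2)
E
python3 - <<'E'
from fit import *
im0=np.load('w1.npy'); g=lambda i:cv2.cvtColor(i,cv2.COLOR_RGB2GRAY)
optics.get_image("wrist"); W=cal("wrist"); im=optics.get_image("wrist"); s=manip.get_state(); print(s["qd"].round(3))
nm=["rim","skirt","BL","BR","TR"]; pts=np.array([(147,80.5),(291,163.3),(66,138),(293.3,258),(406.7,93.3)])
# track features near each point
feat=cv2.goodFeaturesToTrack(g(im0)[:270],80,.02,8); q,st,_=cv2.calcOpticalFlowPyrLK(g(im0),g(im),feat,None)
H,_=cv2.findHomography(feat[st==1],q[st==1],cv2.RANSAC,1.5); p2=cv2.perspectiveTransform(pts[None],H)[0]; print((p2-pts).round(1).tolist())
T,S=cal("top"),cal("side")
obs=[(W,n,u,1.) for n,u in zip(nm,p2)]
for n,u in dict(TL=(367,222),TR=(530,229),BL=(366,334),BR=(517,341),rim=(401,290)).items(): obs.append((T,n,np.array(u)/1.5,1.))
for n,u in dict(TL=(325,247),TR=(428,198),BL=(388,335),BR=(482,273),rim=(388,275)).items(): obs.append((S,n,np.array(u)/1.5,1.))
obs+=[(T,"selg",np.array((328,196)),1.5),(S,"selg",np.array((296,161)),1.5)]
v,r=fit(obs); print(v.round(4)); print([(o[1],x.round(1).tolist()) for o,x in zip(obs,r)])
M,yaw=v[:3],v[3]; D=deckR(yaw); print("rim",model(v)["rim"],"selg",model(v)["selg"])
# deck height check at socket origin
X=(M-0); print("expected x_e of deck origin from z", (M[2]-.056)/np.tan(np.pi/6)-.16)
pickle.dump(v,open('v.pkl','wb'))
T0=pose(); print(T0[:3,3].round(4))
p=M+D@[0,-.085,.026+.05]; row=plan(T0,mk(p,toolR(yaw,-30)),5)
p=M+D@[0,-.085,.026]; row=plan(T0,mk(p,toolR(yaw,-30)),5)
E
```

```text
[-0.006  0.004 -0.001  0.003  0.001  0.002]
[[-1.6, -1.5], [-1.1, -1.2], [-1.5, -1.4], [-0.9, -0.8], [-0.8, -1.5]]
[ 0.5636 -0.1574  0.1341 -3.4775  0.1552 -0.107   0.1285]
[('rim', [-0.5, -0.3]), ('skirt', [1.3, -0.0]), ('BL', [-0.4, 0.0]), ('BR', [-0.5, 0.0]), ('TR', [-0.6, 0.2]), ('TL', [1.1, -1.2]), ('TR', [1.1, -1.5]), ('BL', [0.2, -0.9]), ('BR', [1.1, -0.9]), ('rim', [0.8, 1.1]), ('TL', [1.7, 1.3]), ('TR', [-0.6, -0.8]), ('BL', [-0.6, 0.3]), ('BR', [0.5, 0.2]), ('rim', [0.9, 0.0]), ('selg', [-0.6, 0.3]), ('selg', [-0.5, 1.1])]
rim [ 0.5497994  -0.07137215  0.16703034] selg [ 0.54148397 -0.24118043  0.16356624]
expected x_e of deck origin from z -0.02468981426809766
[ 0.4553 -0.2091  0.2411]
5 rows of [0.38, 0.84, 1.38, 0.02, -0.03, 0.0]
5 rows of [0.38, 0.84, 2.38, 0.02, -0.03, 0.0]
```

Request:
servo_tool(
  increments=[
    [0.4, 0.85, 1.4, 0, 0, 0, -1],
    [0.4, 0.85, 1.4, 0, 0, 0, -1],
    [0.4, 0.85, 1.4, 0, 0, 0, -1],
    [0.4, 0.85, 1.4, 0, 0, 0, -1],
    [0.3, 0.8, 1.3, 0, 0, 0, -1],
  ],
)

```text
clock: 3.75
position: [0.5213, -0.2404, 0.1996]
ee_rot: [0.075, 0.94, 0.221, 0.249]
contact_force: [-0.3, -0.2, -0.4]
width: 0.0852
gripper_force: 0.0
```

Run:
```python
from fit import *
v=pickle.load(open('v.pkl','rb'))
for _ in range(3): im=optics.get_image("wrist")
W=cal("wrist"); im=optics.get_image("wrist"); save('w2.png',im,1.2)
print([(np.round(d["at"],1).tolist(),round(d["p"],2)) for d in finder.tip_of("selector_grip","wrist")])
M,yaw=v[:3],v[3]; D=deckR(yaw); P=lambda *q:proj(W,M+D@np.array(q)).round(1).tolist()
print("selg",P(0,-.085,.034),"top",P(0,-.085,.046),"rim",P(0,.085,.038))
c,s_=np.cos(np.radians(30)),np.sin(np.radians(30))
for e in (.029,-.029): print("bar top end",P(e*c,-.085+e*s_,.046))
hsv=cv2.cvtColor(im,cv2.COLOR_RGB2HSV); m=((hsv[...,0]<16)&(hsv[...,0]>6)&(hsv[...,1]>200)&(hsv[...,2]>110)).astype(np.uint8)
n,l,st,ce=cv2.connectedComponentsWithStats(m); print([(st[i].tolist(),ce[i].round(1).tolist()) for i in range(1,n) if st[i][4]>60])
T0=pose(); print(T0[:3,3].round(4), (D.T@(T0[:3,3]-M)).round(4))
```

```text
[([257.2, 201.4], 0.59)]
selg [254.9, 202.7] top [254.8, 207.4] rim [54.2, 94.1]
bar top end [254.8, 171.4]
bar top end [254.9, 240.9]
[([426, 118, 41, 44, 463], [443.8, 140.6]), ([244, 166, 20, 75, 1034], [253.3, 206.2])]
[ 0.5204 -0.239   0.2001] [-0.0001 -0.0841  0.0763]
```

View pics/w2.png

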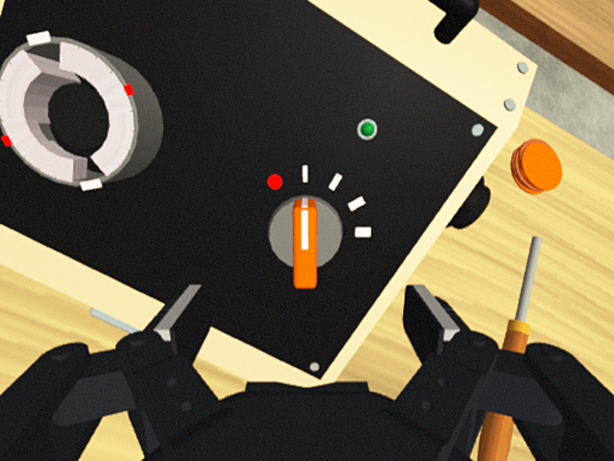

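Request:
servo_tool(
  increments=[
    [0, 0.08, 1, 0, 0, 0, -1],
    [0, 0, 1, 0, 0, 0, -1],
    [0, 0, 1, 0, 0, 0, -1],
    [0, 0, 1, 0, 0, 0, -0.5],
    [0, 0, 1, 0, 0, 0, 0],
  ],
  squeeze=40,
)

```text
clock: 4.5
position: [0.5464, -0.2409, 0.1562]
ee_rot: [0.074, 0.94, 0.222, 0.249]
contact_force: [-0.1, -0.3, 0.9]
width: 0.0589
gripper_force: 0.0
```

Request:
servo_tool(
  increments=[
    [0, 0, 0, 0, 0, 0, 1],
    [0, 0, 0, 0, 0, 0, 1],
    [0, 0, 0, 0, 0, 0, 1],
    [0, 0, 0, 0, 0, 0, 1],
    [0, 0, 0, 0, 0, 0, 1],
  ],
  squeeze=40,
)

```text
clock: 5.0
position: [0.5462, -0.2414, 0.1578]
ee_rot: [0.075, 0.94, 0.222, 0.25]
contact_force: [0.2, 0.5, 0.5]
width: -0.0001
gripper_force: 0.0
```

Run:
```python
from fit import *
v=pickle.load(open('v.pkl','rb')); M,yaw=v[:3],v[3]; D=deckR(yaw)
s=manip.get_state(); print(s["clock"],s["width"],s["gripper_force"],s["contact_force"],s["moment"],s["qpos"]); T=pose(s); print((D.T@(T[:3,3]-M)).round(4), np.degrees(R.from_matrix(toolR(yaw,-30).T@T[:3,:3]).as_rotvec()))
```

```text
5.0 -6.432169318466349e-05 0.0 [0.24537488 0.54986561 0.48599013] [ 0.04351225  0.27608768 -0.01151771] [-0.75126839  0.11977217  1.97211463  0.5228568   0.69751042  0.01031195]
[ 0.0012 -0.0849  0.0266] [-0.08939875  0.19021378 -0.04234733]
```

Run:
```python
from fit import *
im=optics.get_image("wrist"); save('w3.png',im,1.2); print(manip.get_state()["width"],manip.get_state()["gripper_force"])
save('w3b.png',np.hstack([optics.get_image("top")[140:260,260:420],optics.get_image("side")[100:220,220:380]]),2.4)
```

```text
9.7636270976229e-05 0.0
```

View pics/w3.png

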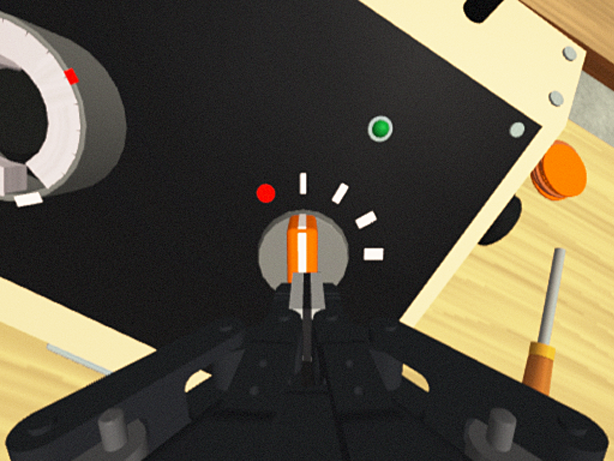

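Run:
```python
from fit import *
v=pickle.load(open('v.pkl','rb')); M,yaw=v[:3],v[3]; D=deckR(yaw); T=pose()
W=cal("wrist"); im=optics.get_image("wrist"); t=optics.get_image("top"); s=optics.get_image("side")
P=lambda C,q:proj(C,q).round(1).tolist()
tip=T[:3,3]+T[:3,2]*.008
for n,C in (("w",W),("t",cal("top")),("s",cal("side"))):
    print(n,"tip",P(C,tip),"tcp",P(C,T[:3,3]),"selg",P(C,M+D@[0,-.085,.034]),"skirt",P(C,M+D@[0,-.085,.012]))
    print("   bar ends top",[P(C,M+D@[e*.866,-.085+e*.5,.046]) for e in (.029,-.029)])
r=lambda i:cv2.resize(i,(400,300),interpolation=cv2.INTER_CUBIC)
save('w3c.png',np.vstack([np.hstack([r(t[150:225,270:370]),r(s[110:200,240:360])]),np.hstack([r(im[150:300,156:356]),r(im[160:250,196:316])])]))
```

```text
w tip [254.1, 217.0] tcp [254.0, 221.2] selg [253.5, 226.8] skirt [253.6, 215.1]
   bar ends top [[253.3, 189.2], [253.4, 275.6]]
t tip [326.4, 194.3] tcp [326.7, 195.3] selg [327.0, 196.5] skirt [326.2, 193.9]
   bar ends top [[323.2, 189.5], [331.8, 206.3]]
s tip [293.2, 164.3] tcp [294.1, 163.3] selg [295.2, 162.6] skirt [292.6, 165.3]
   bar ends top [[289.6, 157.1], [303.7, 165.2]]
```

View pics/w3c.png

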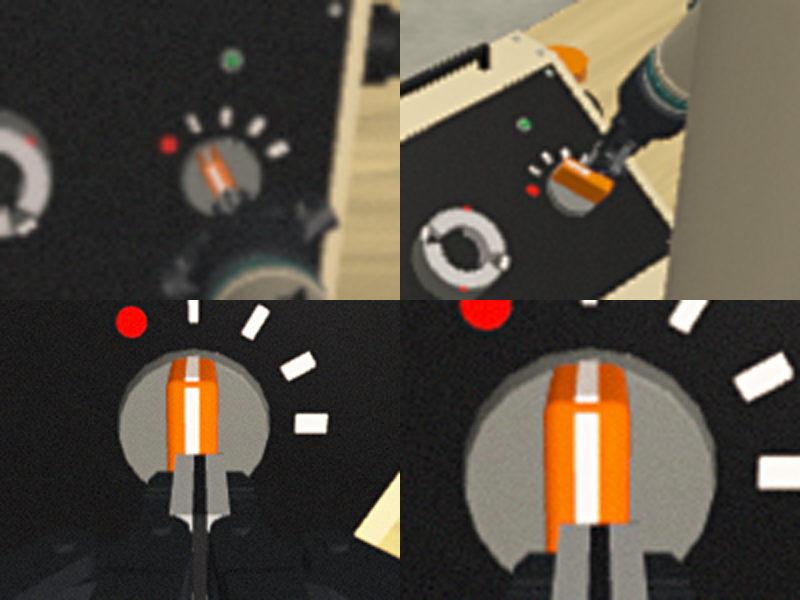

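Run:
```python
from fit import *
S=cal("side");Tp=cal("top")
for z in (.15,.19,.2,.21,.22,.23,.24,.26): print(z,(proj(S,[.195,-.541,z])*1.5).round(1),(proj(Tp,[.195,-.541,z])*1.5).round(1))
im=cv2.imread('pics/side.png')[:,:,::-1]; a=im[190:300,590:720]
a=cv2.resize(a,(520,440),interpolation=cv2.INTER_CUBIC)
save('st.png',a)
```

```text
0.15 [640.9 258.8] [659.5 478.2]
0.19 [646.4 245.4] [668.7 481. ]
0.2 [647.9 242. ] [671.1 481.7]
0.21 [649.3 238.5] [673.5 482.5]
0.22 [650.8 235. ] [676.  483.2]
0.23 [652.2 231.5] [678.5 484. ]
0.24 [653.7 227.9] [681.1 484.8]
0.26 [656.8 220.6] [686.4 486.4]
```

View pics/st.png

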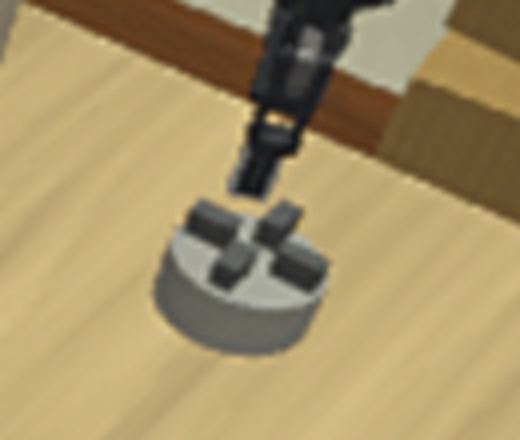

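Run:
```python
from fit import *
S=cal("side");Tp=cal("top"); W=cal("wrist")
T=mk([.1949,-.5410,.1998],rot([6e-5,.98509,.17203,0]).as_matrix())
for k in (.0,-.02,-.035,-.05):
  print(k,[(proj(S,(T@[x,y,k,1])[:3])*1.5-[590,190])*4 for y in(-.05,.05) for x in (-.011,.011)])
T=pose()
for k in (.008,-.01,-.03,-.04): print(k,[proj(W,(T@[x,0,k,1])[:3]).round(0) for x in(-.011,.011)],proj(S,(T@[0,0,k,1])[:3]).round(1))
```

```text
0.0 [array([240.33590536, 265.64450401]), array([198.36545624, 254.3696046 ]), array([263.17082241, 164.29677812]), array([223.12676284, 154.11810431])]
-0.02 [array([252.38176999, 237.52563971]), array([209.87473418, 226.2860623 ]), array([274.86222399, 136.49366579]), array([234.33038942, 126.35846439])]
-0.035 [array([261.59484275, 216.01940908]), array([218.67642245, 204.8092515 ]), array([283.79551836, 115.24955872]), array([242.89011342, 105.14971969])]
-0.05 [array([270.96542882, 194.14549249]), array([227.62771474, 182.96739513]), array([292.87384198,  93.66056021]), array([251.58803349,  83.59856147])]
0.008 [array([254., 231.]), array([254., 202.])] [293.2 164.3]
-0.01 [array([254., 242.]), array([254., 211.])] [295.3 162.2]
-0.03 [array([254., 258.]), array([254., 223.])] [297.7 159.7]
-0.04 [array([254., 267.]), array([254., 230.])] [299.  158.4]
```

Request:
servo_tool(
  increments=[
    [0, 0, 0, 0, 0, 0, -0.3],
    [0, 0, 0, 0, 0, 0, -0.3],
    [-0.1, 0, 0, 0, 0, 0, -0.3],
    [0, 0, 0.7, 0, 0, 0, -0.3],
    [0, 0, 0.8, 0, 0, 0, -0.3],
  ],
)

```text
clock: 5.8
position: [0.5531, -0.2423, 0.1436]
ee_rot: [0.075, 0.94, 0.222, 0.249]
contact_force: [-0.6, -0.1, 0.0]
width: 0.0554
gripper_force: 0.0
```

Request:
servo_tool(
  increments=[
    [0, 0, 0.8, 0, 0, 0, -0.3],
    [0, 0, 0.8, 0, 0, 0, -0.3],
    [0, 0, 0.7, 0, 0, 0, -0.3],
    [0, 0, 0.4, 0, 0, 0, -0.3],
    [0, 0, 0, 0, 0, 0, 0],
  ],
)

```text
clock: 6.3
position: [0.5664, -0.2426, 0.1196]
ee_rot: [0.074, 0.94, 0.222, 0.249]
contact_force: [0.5, 0.2, 0.8]
width: 0.0436
gripper_force: 0.0
```

Request:
servo_tool(
  increments=[
    [0, 0, 0, 0, 0, 0, 1],
    [0, 0, 0, 0, 0, 0, 1],
    [0, 0, 0, 0, 0, 0, 1],
    [0, 0, 0, 0, 0, 0, 1],
    [0, 0, 0, 0, 0, 0, 1],
  ],
  squeeze=40,
)

```text
clock: 6.8
position: [0.5655, -0.2409, 0.1203]
ee_rot: [0.073, 0.94, 0.222, 0.249]
contact_force: [-2.5, 4.0, 1.8]
width: 0.0153
gripper_force: 41.5
```

Request:
servo_tool(
  increments=[
    [0, 0, 0, 0, 0, -6, 1],
    [0, 0, 0, 0, 0, -8, 1],
    [0, 0, 0, 0, 0, -8, 1],
    [0, 0, 0, 0, 0, -7, 1],
    [0, 0, 0, 0, 0, -2, 1],
  ],
)

```text
clock: 7.3
position: [0.5652, -0.2403, 0.12]
ee_rot: [0.136, 0.846, 0.466, 0.221]
contact_force: [-4.7, 5.3, 4.2]
width: 0.0155
gripper_force: 45.1
```

Request:
servo_tool(
  increments=[
    [0, 0, 0, 0, 0, 0, 1],
    [0, 0, 0, 0, 0, 0, 1],
    [0, 0, 0, 0, 0, 0, 1],
    [0, 0, 0, 0, 0, 0, 1],
    [0, 0, 0, 0, 0, 0, 1],
  ],
)

```text
clock: 7.8
position: [0.5651, -0.2403, 0.12]
ee_rot: [0.136, 0.847, 0.464, 0.221]
contact_force: [-4.3, 5.3, 3.9]
width: 0.0157
gripper_force: 43.4
```

Run:
```python
from fit import *
v=pickle.load(open('v.pkl','rb')); M,yaw=v[:3],v[3]; D=deckR(yaw)
s=manip.get_state(); print(s["clock"],s["width"],s["gripper_force"],s["contact_force"],s["moment"],s["qpos"]); T=pose(s); print((D.T@(T[:3,3]-M)).round(4), np.degrees(R.from_matrix(toolR(yaw,0).T@T[:3,:3]).as_rotvec()))
```

```text
7.8 0.015664029362996212 43.367024660110474 [-4.32608667  5.28667137  3.93829533] [ 1.09938634  0.64160088 -0.33090239] [-0.72150055  0.18979961  1.99663979  0.57593219  0.60939773 -0.5732722 ]
[-0.0014 -0.0827 -0.0155] [  0.24359792   0.22283155 -60.82307683]
```

Request:
servo_tool(
  increments=[
    [0, 0, 0, 0, 0, 0, -1],
    [0, 0, 0, 0, 0, 0, -1],
    [0, 0, 0, 0, 0, 0, -1],
    [0, 0, -2, 0, 0, 0, -1],
    [0, 0, -3, 0, 0, 0, -1],
  ],
)

```text
clock: 8.3
position: [0.5408, -0.2411, 0.1626]
ee_rot: [0.137, 0.847, 0.465, 0.22]
contact_force: [-0.9, -1.1, -0.2]
width: 0.0847
gripper_force: 0.0
```

Request:
servo_tool(
  increments=[
    [0, 0, -4, 0, 0, 0, -1],
    [0, 0, -4, 0, 0, 0, -1],
    [0, 0, -2, 0, 0, 0, -1],
    [0, 0, 0, 0, 0, 0, -1],
    [0, 0, 0, 0, 0, 0, -1],
  ],
)

```text
clock: 8.8
position: [0.4911, -0.2387, 0.2501]
ee_rot: [0.139, 0.846, 0.465, 0.22]
contact_force: [0.7, -0.6, -1.2]
width: 0.0854
gripper_force: 0.0
```

Run:
```python
from fit import *
T,S=cal("top"),cal("side")
x,e=tri([(T,(210,182)),(S,(207,218))]);print("small grip",x.round(3))
x,e=tri([(T,(170,241)),(S,(223,253))]);print("big grip",x.round(3))
T0=pose(); print(T0[:3,3].round(3),manip.get_state()["width"])
down=lambda y:(R.from_euler('z',y,degrees=True)*R.from_euler('x',180,degrees=True)).as_matrix()
row=plan(T0,mk([.57,.235,.26],down(40)),20); 
for k in (5,10,15,20): print(after(T0,[row]*k)[:3,3].round(3))
W=cal("wrist"); im=optics.get_image("wrist"); np.save('w4.npy',im); v=pickle.load(open('v.pkl','rb')); M,yaw=v[:3],v[3]; D=deckR(yaw)
hsv=cv2.cvtColor(im,cv2.COLOR_RGB2HSV)
for nm,m in (("orange",(hsv[...,0]<16)&(hsv[...,0]>6)&(hsv[...,1]>200)&(hsv[...,2]>110)),("red",(hsv[...,0]<4)&(hsv[...,1]>200)&(hsv[...,2]>110))):
    n,l,st,ce=cv2.connectedComponentsWithStats(m.astype(np.uint8)); print(nm,[(st[i].tolist(),ce[i].round(1).tolist()) for i in range(1,n) if st[i][4]>25])
print("bar ends",[proj(W,M+D@[e*.5,-.085+e*.866,.046]).round(1).tolist() for e in (.029,-.029)],"rim",proj(W,M+D@[0,.085,.038]))
```

```text
small grip [0.608 0.11  0.089]
big grip [0.417 0.208 0.171]
[ 0.491 -0.239  0.25 ] 0.08538222390130823
20 rows of [2.06, -1.25, -0.04, 1.2, -0.93, 0.86]
[ 0.497 -0.118  0.251]
[0.512 0.001 0.253]
[0.536 0.119 0.257]
[0.57  0.235 0.26 ]
orange [([245, 155, 17, 59, 357], [251.0, 183.5]), ([380, 203, 29, 35, 198], [388.3, 219.9])]
red [([107, 6, 5, 10, 40], [109.0, 10.7]), ([206, 29, 5, 8, 34], [208.0, 32.1]), ([249, 132, 10, 11, 89], [253.7, 137.1])]
bar ends [[254.8, 158.0], [253.8, 214.3]] rim [160.03959127  20.22993437]
```

Request:
servo_tool(
  increments=[
    [2.75, -1.67, -0.05, 1.6, -1.24, 1.15, -1],
    [2.75, -1.67, -0.05, 1.6, -1.24, 1.15, -1],
    [2.75, -1.67, -0.05, 1.6, -1.24, 1.15, -1],
    [2.75, -1.67, -0.05, 1.6, -1.24, 1.15, -1],
    [2.75, -1.67, -0.05, 1.6, -1.24, 1.15, -1],
  ],
)

```text
clock: 9.35
position: [0.5001, -0.076, 0.249]
ee_rot: [0.091, 0.887, 0.428, 0.146]
contact_force: [1.4, -0.0, -0.4]
width: 0.0851
gripper_force: 0.0
```

Request:
servo_tool(
  increments=[
    [2.75, -1.67, -0.05, 1.6, -1.24, 1.15, -1],
    [2.75, -1.67, -0.05, 1.6, -1.24, 1.15, -1],
    [2.75, -1.67, -0.05, 1.6, -1.24, 1.15, -1],
    [2.75, -1.67, -0.05, 1.6, -1.24, 1.15, -1],
    [2.75, -1.67, -0.05, 1.6, -1.24, 1.15, -1],
  ],
)

```text
clock: 9.85
position: [0.526, 0.083, 0.2527]
ee_rot: [0.045, 0.918, 0.387, 0.072]
contact_force: [0.1, -0.7, 0.0]
width: 0.0857
gripper_force: 0.0
```

Request:
servo_tool(
  increments=[
    [2.75, -1.67, -0.05, 1.6, -1.24, 1.15, -1],
    [2.75, -1.67, -0.05, 1.6, -1.24, 1.15, -1],
    [2.75, -1.67, -0.05, 1.6, -1.24, 1.15, -1],
    [2.75, -1.67, -0.05, 1.6, -1.24, 1.15, -1],
    [2.75, -1.67, -0.05, 1.6, -1.24, 1.15, -1],
  ],
)

```text
clock: 10.35
position: [0.5684, 0.2381, 0.2561]
ee_rot: [-0.001, 0.94, 0.342, -0.003]
contact_force: [0.4, 0.1, 0.3]
width: 0.0853
gripper_force: 0.0
```

Run:
```python
from fit import *
for _ in range(4): optics.get_image("wrist")
W=cal("wrist"); im=optics.get_image("wrist"); save('w5.png',im,1.4); np.save('w5.npy',im); pickle.dump(W,open('w5.pkl','wb'))
T=pose(); print(T.round(3),manip.get_state()["qpos"].round(2))
print([(np.round(d["at"],1).tolist(),round(d["p"],2)) for d in finder.tip_of("fresh_grip","wrist")],proj(W,[.582,.239,.13]))
```

```text
[[ 0.766  0.643 -0.005  0.568]
 [ 0.643 -0.766 -0.001  0.236]
 [-0.004 -0.003 -1.     0.257]
 [ 0.     0.     0.     1.   ]] [0.28 0.32 1.31 0.   1.52 1.15]
[([270.6, 160.6], 0.88), ([341.9, 215.3], 0.56), ([188.3, 299.9], 0.55)] [261.13632498 168.23022189]
```

View pics/w5.png

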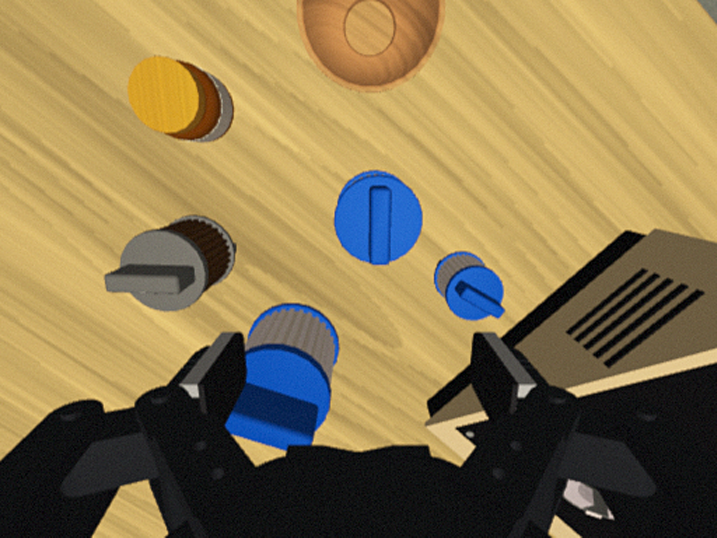

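Run:
```python
from fit import *
W=pickle.load(open('w5.pkl','rb')); T0=pose()
p=onz(W,(271,160.7),.142); print("bar top centre",p.round(4))
print("tri",tri([(W,(270.6,160.6)),(cal("top"),(164,187)),(cal("side"),(179,234))]))
print("cap ellipse centre",onz(W,(378.5/1.4,217.5/1.4),.108).round(4))
a=onz(W,(379/1.4,187/1.4),.142);b=onz(W,(379.7/1.4,263/1.4),.142); d=a-b; print("len",np.linalg.norm(d),"yaw",np.degrees(np.arctan2(d[1],d[0])))
# small one edge dist: fingers
yw=np.degrees(np.arctan2(d[1],d[0]))
down=lambda y:(R.from_euler('z',y,degrees=True)*R.from_euler('x',180,degrees=True)).as_matrix()
row=plan(T0,mk([p[0],p[1],.14],down(yw)),5); row=plan(T0,mk([p[0],p[1],.078],down(yw)),10)
```

```text
bar top centre [0.5966 0.2379 0.142 ]
tri (array([0.58932288, 0.23750919, 0.12806478]), [0.005944412495246847, 0.0062965461776888, 0.002485636743226852])
cap ellipse centre [0.5978 0.2376 0.108 ]
len 0.05837197181417774 yaw 41.500050887016556
5 rows of [0.47, 0.34, 2.35, -0.03, 0.04, -0.31]
10 rows of [0.24, 0.17, 1.79, -0.01, 0.02, -0.16]
```

Request:
servo_tool(
  increments=[
    [0.47, 0.34, 2.3, 0, 0, -0.3, -1],
    [0.47, 0.34, 2.3, 0, 0, -0.3, -1],
    [0.47, 0.34, 2.4, 0, 0, -0.3, -1],
    [0.47, 0.34, 2.4, 0, 0, -0.3, -1],
    [0.47, 0.34, 2.4, 0, 0, -0.3, -1],
  ],
)

```text
clock: 11.15
position: [0.5968, 0.2372, 0.1403]
ee_rot: [-0.001, 0.936, 0.353, -0.0]
contact_force: [0.3, -0.3, -0.4]
width: 0.0851
gripper_force: 0.0
```

Run:
```python
from fit import *
for _ in range(3): optics.get_image("wrist")
W=cal("wrist"); im=optics.get_image("wrist"); np.save('w6.npy',im); pickle.dump(W,open('w6.pkl','wb')); save('w6.png',im,1.4)
T0=pose(); print(T0[:3,3].round(4))
u=finder.tip_of("fresh_grip","wrist"); print([(np.round(d["at"],1).tolist(),round(d["p"],2)) for d in u][:3])
print("pred bar top",proj(W,[.5966,.2379,.142]),"cap",proj(W,[.5966,.2379,.108]))
hsv=cv2.cvtColor(im,cv2.COLOR_RGB2HSV); m=((hsv[...,0]>100)&(hsv[...,0]<120)&(hsv[...,1]>150)&(hsv[...,2]>60)).astype(np.uint8)
n,l,st,ce=cv2.connectedComponentsWithStats(m); i=[i for i in range(1,n) if st[i][4]>300]; print([(st[k].tolist(),ce[k].round(1).tolist()) for k in i])
k=max(i,key=lambda k:st[k][4]*(abs(ce[k][0]-265)<60)); V=hsv[...,2]*(l==k); hist=np.bincount(V[l==k]); print("V modes",np.argsort(hist)[-6:])
# ellipse fit on the blob hull in upper part
c=max(cv2.findContours((l==k).astype(np.uint8),cv2.RETR_EXTERNAL,cv2.CHAIN_APPROX_NONE)[0],key=len); print("ellipse",cv2.fitEllipse(c))
print("wrist tri", tri([(pickle.load(open('w5.pkl','rb')),(270.6,160.6)),(W,u[0]["at"])]))
```

```text
[0.5968 0.2376 0.1411]
[([254.9, 218.0], 0.88)]
pred bar top [253.84123837 220.59400181] cap [254.19523091 204.49133884]
[([209, 147, 92, 114, 7022], [254.5, 203.6]), ([323, 250, 25, 47, 519], [332.6, 275.4]), ([175, 269, 44, 50, 389], [200.3, 285.6]), ([85, 343, 35, 41, 885], [101.8, 368.6])]
V modes [188 184 189 185 187 186]
ellipse ((254.55227661132812, 201.0580291748047), (88.34904479980469, 107.66114044189453), 1.3229048252105713)
wrist tri (array([0.59581882, 0.23675609, 0.13359377]), [0.00034723459985573076, 0.000347234599855687])
```

View pics/w6.png

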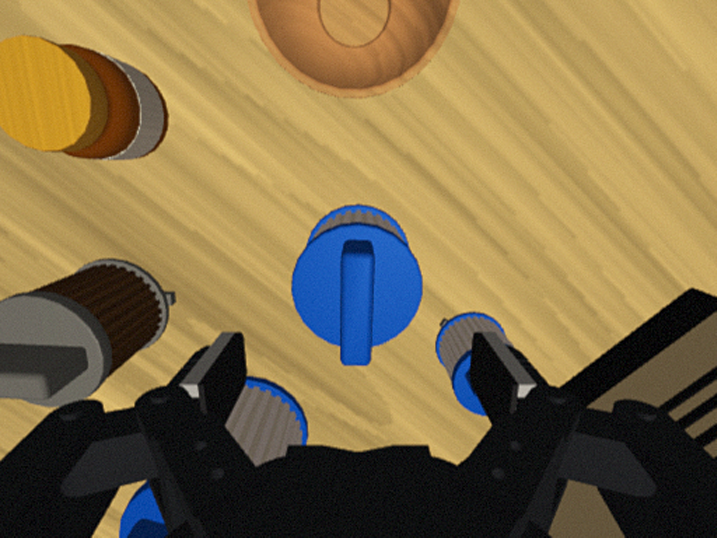

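Request:
servo_tool(
  increments=[
    [0, 0.1, 1.6, 0, 0, 0, -1],
    [0, 0, 1.6, 0, 0, 0, -1],
    [0, 0, 1.5, 0, 0, 0, -1],
    [0, 0, 1, 0, 0, 0, -0.6],
    [0, 0, 0.6, 0, 0, 0, -0.3],
  ],
  squeeze=90,
)

```text
clock: 11.9
position: [0.5981, 0.2377, 0.0784]
ee_rot: [-0.001, 0.935, 0.354, 0.0]
contact_force: [-0.4, -1.0, 0.0]
width: 0.0591
gripper_force: 0.0
```

Request:
servo_tool(
  increments=[
    [0, 0, 0, 0, 0, 0, 0],
    [0, 0, 0, 0, 0, 0, 1],
    [0, 0, 0, 0, 0, 0, 1],
    [0, 0, 0, 0, 0, 0, 1],
    [0, 0, 0, 0, 0, 0, 1],
  ],
  squeeze=90,
)

```text
clock: 12.4
position: [0.5983, 0.2381, 0.0789]
ee_rot: [-0.001, 0.935, 0.354, 0.0]
contact_force: [-0.7, 1.1, 4.6]
width: 0.0148
gripper_force: 87.9
```

Run:
```python
from fit import *
s=manip.get_state(); T0=pose(s); print(s["clock"],s["width"],s["gripper_force"],s["contact_force"].round(1),T0.round(4))
v=pickle.load(open('v.pkl','rb')); M,yaw=v[:3],v[3]; D=deckR(yaw)
# lift then carry: canister origin at height h above socket along n, lugs 40 deg ccw of up slope
g=.078  # reported TCP height above canister origin when gripped (bench z)
gz=T0[2,3]; print("g",gz)
T1=T0.copy(); T1[2,3]+=.13
for h in (.10,):
  p=M+D@[0,.085,h+gz]; row=plan(T1,mk(p,toolR(yaw,-40)),10); print([after(T1,[row]*k)[:3,3].round(3).tolist() for k in (3,6,10)])
```

```text
12.4 0.014790474056547074 87.88707733154297 [-0.7  1.1  4.6] [[ 7.499e-01  6.616e-01  2.000e-04  5.983e-01]
 [ 6.616e-01 -7.499e-01  1.800e-03  2.381e-01]
 [ 1.300e-03 -1.200e-03 -1.000e+00  7.890e-02]
 [ 0.000e+00  0.000e+00  0.000e+00  1.000e+00]]
g 0.07887152727514013
10 rows of [-2.7, 1.75, -1.05, -2.03, 2.21, 0.48]
[[0.57, 0.145, 0.239], [0.535, 0.054, 0.264], [0.479, -0.067, 0.289]]
```

Request:
servo_tool(
  increments=[
    [0, 0, -1.6, 0, 0, 0, 1],
    [0, 0, -2.7, 0, 0, 0, 1],
    [0, 0, -3, 0, 0, 0, 1],
    [0, 0, -3, 0, 0, 0, 1],
    [0, 0, -2.7, 0, 0, 0, 1],
  ],
)

```text
clock: 12.9
position: [0.5978, 0.2373, 0.2083]
ee_rot: [-0.001, 0.935, 0.354, -0.001]
contact_force: [0.4, 0.2, -2.9]
width: 0.0147
gripper_force: 87.7
```

Request:
servo_tool(
  increments=[
    [-1.7, 1.1, -0.7, -1.3, 1.4, 0.3, 1],
    [-2.7, 1.75, -1.05, -2.03, 2.21, 0.48, 1],
    [-2.7, 1.75, -1.05, -2.03, 2.21, 0.48, 1],
    [-2.7, 1.75, -1.05, -2.03, 2.21, 0.48, 1],
    [-2.7, 1.75, -1.05, -2.03, 2.21, 0.48, 1],
  ],
)

```text
clock: 13.4
position: [0.5501, 0.0936, 0.2521]
ee_rot: [0.045, 0.935, 0.333, 0.112]
contact_force: [0.8, -0.5, -2.7]
width: 0.0149
gripper_force: 87.9
```

Request:
servo_tool(
  increments=[
    [-2.7, 1.75, -1.05, -2.03, 2.21, 0.48, 1],
    [-2.7, 1.75, -1.05, -2.03, 2.21, 0.48, 1],
    [-2.7, 1.75, -1.05, -2.03, 2.21, 0.48, 1],
    [-2.7, 1.75, -1.05, -2.03, 2.21, 0.48, 1],
    [-2.7, 1.75, -1.05, -2.03, 2.21, 0.48, 1],
  ],
)

```text
clock: 13.9
position: [0.4825, -0.0571, 0.2858]
ee_rot: [0.093, 0.919, 0.305, 0.231]
contact_force: [0.1, -1.6, -2.9]
width: 0.0149
gripper_force: 87.9
```

Run:
```python
from fit import *
for _ in range(3): optics.get_image("wrist")
W=cal("wrist"); im=optics.get_image("wrist"); np.save('w7.npy',im); pickle.dump(W,open('w7.pkl','wb')); t=optics.get_image("top"); sd=optics.get_image("side")
s=manip.get_state(); T0=pose(s); print(s["clock"],s["width"],s["gripper_force"],s["contact_force"].round(1),s["qpos"].round(2))
v=pickle.load(open('v.pkl','rb')); M,yaw=v[:3],v[3]; D=deckR(yaw); print((D.T@(T0[:3,3]-M)).round(4))
p=M+D@[0,.085,.045+.0789]; Tt=mk(p,toolR(yaw,-40)); print(np.degrees(R.from_matrix(Tt[:3,:3].T@T0[:3,:3]).as_rotvec()).round(2)); plan(T0,Tt,5)
P=lambda C,q:proj(C,(T0@np.r_[q,1])[:3]).round(1).tolist()
# canister in tool: origin at tool z=+.0789 ; cap top at .0789-.108, bar top .0789-.142, flange .0789-.034
for n,C in (("w",W),("s",cal("side"))): print(n,"bar ends",[P(C,[e,0,.0789-.142]) for e in(.03,-.03)],"cap c",P(C,[0,0,.0789-.108]),"origin",P(C,[0,0,.0789]))
r=lambda i:cv2.resize(i,(400,300),interpolation=cv2.INTER_CUBIC)
save('w7.png',np.vstack([np.hstack([cv2.resize(im,(400,300)),r(sd[90:240,170:370])]),np.hstack([r(im[130:280,156:356]),r(t[130:250,200:360])])]))
```

```text
14.2 0.014335762181745152 87.85400032997131 [ 0.3 -0.3 -3.1] [-0.39 -0.19  1.91  0.19  0.95  0.47]
[0.0021 0.0963 0.1743]
[ 0.86 -0.91 -0.17]
5 rows of [-0.17, 0.15, 1.01, -0.17, 0.18, 0.03]
w bar ends [[252.0, 203.2], [253.1, 318.8]] cap c [253.0, 233.7] origin [253.7, 186.3]
s bar ends [[270.0, 153.4], [289.3, 160.6]] cap c [275.3, 162.4] origin [262.9, 177.8]
```

View pics/w7.png

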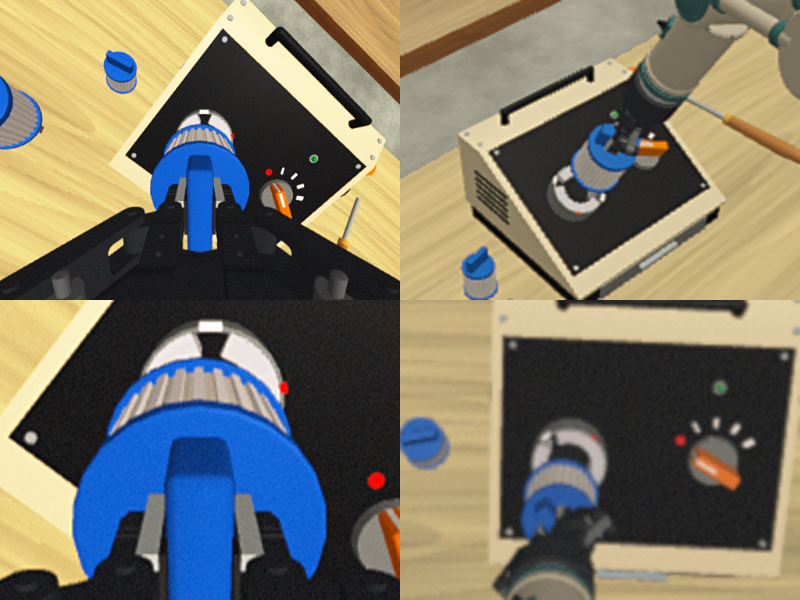

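Run:
```python
from fit import *
v=pickle.load(open('v.pkl','rb')); M,yaw=v[:3],v[3]; D=deckR(yaw)
s=manip.get_state(); print(s["qd"].round(3)); W=cal("wrist"); T0=pose(s); im=optics.get_image("wrist"); np.save('w8.npy',im)
P=lambda q:proj(W,(T0@np.r_[q,1])[:3]).round(1).tolist()
print("cam in tool",(np.linalg.inv(T0)@np.linalg.inv(W[3]))[:3].round(4).tolist())
print("pred bar top ends",[P([e,0,.0789-.142]) for e in(.03,-.03)],"far bottom",P([.03,0,.0789-.108]),"cap front",P([.038,0,.0789-.108]),"flange front",P([.04,0,.0789-.034]))
print("col",[(r,im[r,253].tolist()) for r in range(140,236,3)])
for a,nm in ((-40,'red'),(40,'white')):
  for k in (1,-1):
    t=np.radians(a); print(nm,[proj(W,M+D@[k*rr*np.cos(t),.085+k*rr*np.sin(t),.038]).round(1).tolist() for rr in (.038,.044)])
hsv=cv2.cvtColor(im,cv2.COLOR_RGB2HSV)
for nm,m in (("red",((hsv[...,0]<4)|(hsv[...,0]>176))&(hsv[...,1]>180)&(hsv[...,2]>100)),("white",(im.min(2)>235))):
    n,l,st,ce=cv2.connectedComponentsWithStats(m.astype(np.uint8)); print(nm,[(st[i].tolist(),ce[i].round(1).tolist()) for i in range(1,n) if st[i][4]>12])
print((D.T@(T0[:3,3]-M)).round(4))
```

```text
[ 0.027  0.013 -0.009  0.001 -0.003 -0.003]
cam in tool [[0.0002, -0.9612, -0.276, 0.07], [1.0, 0.0001, 0.0003, 0.0009], [-0.0002, -0.276, 0.9612, -0.1738]]
pred bar top ends [[253.3, 211.1], [253.5, 325.6]] far bottom [253.7, 190.1] cap front [253.7, 176.0] flange front [254.2, 153.7]
col [(140, [35, 35, 31]), (143, [42, 40, 40]), (146, [72, 73, 65]), (149, [149, 146, 135]), (152, [206, 194, 187]), (155, [236, 228, 225]), (158, [202, 193, 200]), (161, [21, 106, 223]), (164, [138, 148, 188]), (167, [195, 177, 163]), (170, [186, 173, 161]), (173, [190, 173, 163]), (176, [190, 177, 165]), (179, [147, 143, 153]), (182, [10, 61, 143]), (185, [28, 109, 224]), (188, [21, 101, 218]), (191, [20, 101, 215]), (194, [25, 102, 217]), (197, [20, 103, 219]), (200, [11, 55, 126]), (203, [14, 54, 125]), (206, [18, 62, 133]), (209, [12, 52, 125]), (212, [16, 57, 131]), (215, [9, 54, 129]), (218, [20, 83, 184]), (221, [19, 96, 208]), (224, [17, 96, 212]), (227, [11, 93, 207]), (230, [19, 98, 214]), (233, [23, 96, 213])]
red [[294.6, 177.6], [299.7, 176.7]]
red [[230.8, 188.0], [225.9, 188.8]]
white [[262.8, 150.4], [262.9, 145.1]]
white [[262.1, 213.0], [262.1, 217.6]]
red [([297, 174, 4, 7, 20], [298.6, 177.2]), ([340, 220, 9, 8, 60], [344.0, 223.4])]
white [([257, 145, 11, 4, 44], [262.0, 146.5]), ([360, 219, 4, 7, 15], [361.5, 222.1]), ([374, 226, 6, 7, 18], [376.5, 228.7]), ([381, 240, 8, 5, 22], [384.6, 241.7]), ([358, 251, 7, 17, 46], [360.8, 259.2]), ([380, 255, 8, 5, 28], [383.4, 256.9])]
[0.0021 0.0963 0.1743]
```

```bash
cat > can.py <<'E'
from fit import *
F=dict(bart=(.030,.142),barb=(.030,.108),cap=(.038,.108),flt=(.040,.034),flb=(.040,.028))
def rows_of(W,T,g,x0,th,kp=-.055): # canister origin at tool z=g; tilt th about y at pad centre
    A=R.from_euler('y',th).as_matrix(); c=np.array([0,0,kp]); o={}
    for n,(x,h) in F.items():
        q=c+A@(np.array([x0+x,0,g-h])-c); o[n]=proj(W,(T@np.r_[q,1])[:3])[1]
    return o
def est(W,T,g,ob):
    f=lambda p:[rows_of(W,T,g,*p)[n]-r for n,r in ob.items()]
    r=least_squares(f,[0,0]); return r.x*[1000,57.3],np.round(r.fun,1)
E
python3 - <<'E'
from can import *
im=np.load('w6.npy'); print([(r,im[r,252:257].mean(0).round().astype(int).tolist()) for r in range(142,186,1)])
im=np.load('w8.npy'); print([(r,im[r,251:256].mean(0).round().astype(int).tolist()) for r in list(range(156,168))+list(range(178,188))+list(range(196,222))])
E
```

```text
[(142, [198, 167, 100]), (143, [200, 170, 98]), (144, [204, 171, 99]), (145, [182, 154, 94]), (146, [100, 94, 113]), (147, [24, 77, 172]), (148, [28, 97, 199]), (149, [47, 102, 185]), (150, [68, 101, 158]), (151, [87, 102, 135]), (152, [105, 102, 105]), (153, [111, 101, 88]), (154, [110, 102, 90]), (155, [112, 102, 93]), (156, [113, 103, 92]), (157, [117, 105, 95]), (158, [78, 77, 82]), (159, [25, 39, 75]), (160, [6, 47, 115]), (161, [20, 80, 171]), (162, [30, 94, 192]), (163, [34, 100, 196]), (164, [33, 99, 195]), (165, [34, 98, 194]), (166, [34, 98, 194]), (167, [35, 98, 194]), (168, [33, 100, 196]), (169, [37, 101, 198]), (170, [32, 94, 190]), (171, [18, 59, 130]), (172, [8, 31, 73]), (173, [4, 31, 71]), (174, [10, 34, 76]), (175, [8, 34, 77]), (176, [8, 33, 77]), (177, [8, 32, 75]), (178, [4, 29, 73]), (179, [9, 33, 78]), (180, [8, 39, 96]), (181, [9, 54, 127]), (182, [10, 67, 150]), (183, [17, 73, 163]), (184, [24, 84, 176]), (185, [27, 90, 186])]
[(156, [231, 222, 217]), (157, [243, 232, 226]), (158, [188, 180, 189]), (159, [66, 99, 176]), (160, [16, 96, 212]), (161, [17, 104, 
[... 247 characters left out ...]
[8, 60, 141]), (183, [20, 89, 192]), (184, [25, 108, 220]), (185, [26, 108, 224]), (186, [21, 105, 218]), (187, [19, 103, 218]), (196, [23, 103, 219]), (197, [23, 105, 221]), (198, [17, 77, 175]), (199, [11, 53, 123]), (200, [14, 55, 125]), (201, [10, 57, 127]), (202, [7, 53, 125]), (203, [13, 58, 127]), (204, [12, 55, 127]), (205, [11, 57, 128]), (206, [11, 57, 128]), (207, [10, 53, 126]), (208, [12, 58, 130]), (209, [15, 56, 129]), (210, [14, 59, 131]), (211, [12, 56, 131]), (212, [15, 57, 130]), (213, [9, 57, 130]), (214, [12, 57, 132]), (215, [11, 56, 129]), (216, [12, 61, 139]), (217, [15, 71, 161]), (218, [13, 80, 180]), (219, [17, 90, 198]), (220, [18, 96, 207]), (221, [19, 97, 209])]
```

Run:
```python
from can import *
W6=pickle.load(open('w6.pkl','rb')); T6=np.eye(4); C=np.array([[0.0002,-.9612,-.276,.07],[1,.0001,.0003,.0009],[-.0002,-.276,.9612,-.1738],[0,0,0,1]])
T6=np.linalg.inv(W6[3])@np.linalg.inv(C); print(T6[:3].round(4))
print(est(W6,T6,T6[2,3],dict(bart=182,barb=171,cap=161,flb=146)), rows_of(W6,T6,T6[2,3],0,0))
W=cal("wrist"); T0=pose()
print(est(W,T0,.0789,dict(bart=218,barb=198.3,cap=182.8,flb=158.7)), rows_of(W,T0,.0789,0,0))
```

```text
[[ 7.505e-01  6.608e-01 -5.100e-03  5.957e-01]
 [ 6.608e-01 -7.506e-01 -3.000e-04  2.370e-01]
 [-4.100e-03 -3.000e-03 -9.999e-01  1.398e-01]]
(array([-2.16692478,  0.38743083]), array([-0. ,  0.2, -0.1, -0. ])) {'bart': np.float64(179.1770870298889), 'barb': np.float64(169.12061150762236), 'cap': np.float64(158.7560226008882), 'flt': np.float64(145.5633637547356), 'flb': np.float64(144.93959855344875)}
(array([-3.71971066, -0.89675486]), array([ 0.5, -1.2,  0.3,  0.4])) {'bart': np.float64(211.0699506100778), 'barb': np.float64(190.15284398546828), 'cap': np.float64(176.00377828531836), 'flt': np.float64(153.70845040793208), 'flb': np.float64(152.71255443148286)}
```

```bash
cat >> can.py <<'E'
G,X0,Y0,TH=.0789,-.0037,.0012,np.radians(-.9)
def can_in_tool():
    A=R.from_euler('y',TH).as_matrix(); c=np.array([0,Y0,-.055])
    Rm=A@R.from_euler('x',180,degrees=True).as_matrix(); return mk(c+A@np.array([X0,0,G+.055]),Rm)
v=pickle.load(open('v.pkl','rb')); M,yaw=v[:3],v[3]; D=deckR(yaw)
def tool_for(h,a,dx=0,dy=0): # canister h above socket, lugs a deg clockwise of up slope
    Tc=mk(M+D@np.array([dx,.085+dy,h]),D@R.from_euler('z',-a,degrees=True).as_matrix()); return Tc@np.linalg.inv(can_in_tool())
def can_now(T=None):
    Tc=(pose() if T is None else T)@can_in_tool(); q=D.T@(Tc[:3,3]-M)-[0,.085,0]; Rl=D.T@Tc[:3,:3]
    return (q*1000).round(1),np.degrees(np.arctan2(-Rl[1,0],Rl[0,0])).round(1),np.degrees(np.arccos(min(1,Rl[2,2]))).round(2)
E
python3 - <<'E'
from can import *
print(can_now()); T0=pose(); plan(T0,tool_for(.045,-40),5)
plan(tool_for(.045,-40),tool_for(.025,-40),5); plan(tool_for(.010,-40),tool_for(.010,44),10)
E
```

```text
(array([-3. ,  7.1, 95.5]), np.float64(-40.3), np.float64(1.99))
5 rows of [-0.09, 0.13, 1.0, -0.18, 0.36, 0.04]
5 rows of [-0.01, 0.0, 0.4, 0.0, 0.0, -0.0]
10 rows of [0.01, 0.07, 0.0, -0.13, 0.0, 8.4]
```

Request:
servo_tool(
  increments=[
    [-0.09, 0.13, 1.0, -0.18, 0.36, 0.04, 1],
    [-0.09, 0.13, 1.0, -0.18, 0.36, 0.04, 1],
    [-0.09, 0.13, 1.0, -0.18, 0.36, 0.04, 1],
    [-0.09, 0.13, 1.0, -0.18, 0.36, 0.04, 1],
    [-0.09, 0.13, 1.0, -0.18, 0.36, 0.04, 1],
  ],
)

```text
clock: 14.75
position: [0.51, -0.0642, 0.2426]
ee_rot: [0.093, 0.915, 0.304, 0.248]
contact_force: [0.7, -0.1, -3.3]
width: 0.015
gripper_force: 87.9
```

Run:
```python
from can import *
for _ in range(3): optics.get_image("wrist")
W=cal("wrist"); T0=pose(); im=optics.get_image("wrist"); s=manip.get_state()
print(s["clock"],can_now(T0),(D.T@s["contact_force"]).round(1)); plan(T0,tool_for(.045,-40),1)
print("pred",rows_of(W,T0,G,X0,TH)); print([(r,im[r,253:258].mean(0).round().astype(int).tolist()) for r in range(130,224,2)])
for a,nm in ((-40,'red'),(40,'white')):
  for k in (1,-1):
    t=np.radians(a); print(nm,proj(W,M+D@[k*.042*np.cos(t),.085+k*.042*np.sin(t),.038]).round(1).tolist())
hsv=cv2.cvtColor(im,cv2.COLOR_RGB2HSV)
for nm,m in (("red",((hsv[...,0]<4)|(hsv[...,0]>176))&(hsv[...,1]>180)&(hsv[...,2]>100)),("white",(im.min(2)>235))):
    n,l,st,ce=cv2.connectedComponentsWithStats(m.astype(np.uint8)); print(nm,[(st[i].tolist(),ce[i].round(1).tolist()) for i in range(1,n) if st[i][4]>12 and ce[i][0]<330])
m=(hsv[...,0]>100)&(hsv[...,0]<120)&(hsv[...,1]>150)&(hsv[...,2]>60)
for r in (165,190,195): c=np.where(m[r,150:360])[0]+150; print(r,c.min() if len(c) else 0,c.max() if len(c) else 0)
```

```text
14.95 (array([-0.6,  0.7, 44.7]), np.float64(-40.1), np.float64(0.09)) [-1.   0.2 -1.9]
1 rows of [-0.01, 0.08, -0.03, -0.08, 0.03, 0.06]
pred {'bart': np.float64(218.4415489453928), 'barb': np.float64(197.04097984988198), 'cap': np.float64(183.08470087478136), 'flt': np.float64(160.10433821516273), 'flb': np.float64(159.06664362962226)}
[(130, [31, 30, 28]), (132, [33, 32, 32]), (134, [34, 32, 35]), (136, [33, 32, 34]), (138, [38, 35, 34]), (140, [36, 32, 34]), (142, [32, 34, 34]), (144, [30, 30, 30]), (146, [29, 29, 28]), (148, [104, 96, 88]), (150, [255, 255, 252]), (152, [254, 250, 246]), (154, [248, 235, 221]), (156, [27, 24, 22]), (158, [25, 42, 80]), (160, [22, 102, 216]), (162, [29, 103, 219]), (164, [167, 166, 178]), (166, [191, 178, 170]), (168, [194, 177, 167]), (170, [192, 179, 168]), (172, [193, 179, 169]), (174, [193, 179, 168]), (176, [193, 177, 168]), (178, [201, 184, 170]), (180, [58, 80, 134]), (182, [12, 63, 149]), (184, [28, 108, 223]), (186, [21, 104, 217]), (188, [23, 101, 216]), (190, [18, 99, 214]), (192, [18, 101, 215]), (194, [22, 103, 216]), (196, [19, 101, 217]), (198, [13, 77, 173]), (200, [13, 54, 128]), (202, [12, 57, 131]), (204, [13, 59, 131]), (206, [8, 55, 129]), (208, [11, 57, 133]), (210, [9, 57, 131]), (212, [16, 62, 135]), (214, [13, 59, 135]), (216, [13, 62, 142]), (218, [17, 82, 183]), (220, [14, 94, 208]), (222, [18, 96, 210])]
red [298.5, 187.3]
red [215.3, 201.3]
white [256.7, 151.9]
white [256.5, 233.4]
red [([298, 184, 4, 7, 14], [299.7, 186.6])]
white [([249, 149, 14, 5, 56], [255.2, 151.4])]
165 232 278
190 211 298
195 209 301
```

Request:
servo_tool(
  increments=[
    [-0.03, 0.06, 0.4, 0, 0, 0, 1],
    [0, 0, 0.4, 0, 0, 0, 1],
    [0, 0, 0.4, 0, 0, 0, 1],
    [0, 0, 0.3, 0, 0, 0, 1],
    [0, 0, 0, 0, 0, 0, 1],
  ],
)

```text
clock: 15.45
position: [0.5167, -0.0666, 0.2312]
ee_rot: [0.094, 0.915, 0.303, 0.248]
contact_force: [-1.6, 0.6, -2.2]
width: 0.0148
gripper_force: 88.2
```

Run:
```python
from can import *
s=manip.get_state(); print(can_now(pose(s)),"F deck",(D.T@s["contact_force"]).round(1),"M",(D.T@s["moment"]).round(2),s["width"])
```

```text
(array([ 0.6, -1.2, 31.3]), np.float64(-40.0), np.float64(0.12)) F deck [-2.5  0.5 -1.1] M [ 0.24  0.79 -0.  ] 0.014823099686429489
```

Request:
servo_tool(
  increments=[
    [0.02, -0.07, 0.4, 0, 0, 0, 1],
    [0, 0, 0.4, 0, 0, 0, 1],
    [0, 0, 0.4, 0, 0, 0, 1],
    [0, 0, 0.2, 0, 0, 0, 1],
    [0, 0, 0, 0, 0, 0, 1],
  ],
  squeeze=110,
)

```text
clock: 15.95
position: [0.5238, -0.0663, 0.2182]
ee_rot: [0.094, 0.915, 0.303, 0.248]
contact_force: [-5.6, 0.6, 4.0]
width: 0.0144
gripper_force: 110.0
```

Run:
```python
from can import *
s=manip.get_state(); print(can_now(pose(s)),"F deck",(D.T@s["contact_force"]).round(1),"M",(D.T@s["moment"]).round(2),s["width"])
```

```text
(array([ 0.2, -0.5, 16.5]), np.float64(-40.0), np.float64(0.09)) F deck [-2.8  0.2  6.3] M [0.11 1.08 0.06] 0.014397029451606437
```

Request:
servo_tool(
  increments=[
    [0, 0, 0.3, 0, 0, 0, 1],
    [0, 0, 0.3, 0, 0, 0, 1],
    [0, 0, 0.2, 0, 0, 0, 1],
    [0, 0, 0, 0, 0, 0, 1],
    [0, 0, 0, 0, 0, 0, 1],
  ],
)

```text
clock: 16.45
position: [0.5277, -0.0665, 0.2118]
ee_rot: [0.094, 0.915, 0.303, 0.248]
contact_force: [-8.9, 0.3, 6.1]
width: 0.0145
gripper_force: 110.6
```

Run:
```python
from can import *
s=manip.get_state(); print(can_now(pose(s)),"F deck",(D.T@s["contact_force"]).round(1),"M",(D.T@s["moment"]).round(2),s["width"])
```

```text
(array([ 0.4, -0.4,  9.1]), np.float64(-40.0), np.float64(0.1)) F deck [-4.7 -0.2  9.8] M [ 0.07  1.38 -0.09] 0.014535332638050529
```

Request:
servo_tool(
  increments=[
    [-0.03, 0, 0.1, 0, 0, 0, 1],
    [0, 0, 0.1, 0, 0, 0, 1],
    [0, 0, 0.05, 0, 0, 0, 1],
    [0, 0, 0, 0, 0, 0, 1],
    [0, 0, 0, 0, 0, 0, 1],
  ],
)

```text
clock: 16.95
position: [0.5282, -0.0663, 0.2112]
ee_rot: [0.094, 0.915, 0.303, 0.248]
contact_force: [-18.1, 3.1, 18.6]
width: 0.0148
gripper_force: 113.3
```

Run:
```python
from can import *
s=manip.get_state(); print(can_now(pose(s)),"F deck",(D.T@s["contact_force"]).round(1),"M",(D.T@s["moment"]).round(2),s["width"])
T=pose(s); print(s["qpos"].round(2)); plan(T,tool_for(.007,44),11)
```

```text
(array([ 0.6, -0.2,  8.3]), np.float64(-40.0), np.float64(0.15)) F deck [-6.5  2.  25.3] M [ 0.14  1.95 -0.04] 0.014816238683624526
[-0.39 -0.07  2.03  0.27  0.69  0.38]
11 rows of [0.01, 0.06, 0.01, -0.11, -0.01, 7.64]
```

Request:
servo_tool(
  increments=[
    [0, 0.03, -0.08, 0, 0, 4, 1],
    [0.01, 0.06, 0, -0.1, 0, 8, 1],
    [0.01, 0.06, 0, -0.1, 0, 8, 1],
    [0.01, 0.06, 0, -0.1, 0, 8, 1],
    [0.01, 0.06, 0, -0.1, 0, 8, 1],
  ],
)

```text
clock: 17.45
position: [0.5289, -0.0685, 0.2118]
ee_rot: [0.016, 0.964, 0.003, 0.266]
contact_force: [-14.0, 3.1, 12.1]
width: 0.0145
gripper_force: 112.1
```

Run:
```python
from can import *
s=manip.get_state(); print(can_now(pose(s)),"F deck",(D.T@s["contact_force"]).round(1),"M",(D.T@s["moment"]).round(2),s["width"],s["gripper_force"])
plan(pose(s),tool_for(.0083,44),6)
```

```text
(array([-0.3,  0.2,  8.3]), np.float64(-3.8), np.float64(0.09)) F deck [-6.2  2.2 17.6] M [0.25 1.8  0.26] 0.014486628836405334 112.12403297424316
6 rows of [0.02, 0.06, 0.0, -0.14, 0.01, 7.96]
```

Request:
servo_tool(
  increments=[
    [0.02, 0.06, 0, -0.1, 0, 8, 1],
    [0.02, 0.06, 0, -0.1, 0, 8, 1],
    [0.02, 0.06, 0, -0.1, 0, 8, 1],
    [0.02, 0.06, 0, -0.1, 0, 8, 1],
    [0.02, 0.06, 0, -0.1, 0, 8, 1],
  ],
)

```text
clock: 17.95
position: [0.5281, -0.0711, 0.2113]
ee_rot: [-0.072, 0.907, -0.328, 0.254]
contact_force: [-16.0, 5.2, 13.5]
width: 0.0142
gripper_force: 112.4
```

Request:
servo_tool(
  increments=[
    [0.02, 0.06, 0, -0.1, 0, 6, 1],
    [0, 0, 0, 0, 0, 2, 1],
    [0, 0, 0, 0, 0, 0, 1],
    [0, 0, 0, 0, 0, 0, 1],
    [0, 0, 0, 0, 0, 0, 1],
  ],
)

```text
clock: 18.45
position: [0.5269, -0.0723, 0.2106]
ee_rot: [-0.087, 0.884, -0.387, 0.248]
contact_force: [-19.6, 1.1, 14.7]
width: 0.0144
gripper_force: 112.9
```

Run:
```python
from can import *
s=manip.get_state(); print(s["qpos"].round(2),can_now(pose(s)),"F deck",(D.T@s["contact_force"]).round(1),"M",(D.T@s["moment"]).round(2),s["width"],s["gripper_force"])
```

```text
[-0.38 -0.07  2.02  0.24  0.69  1.86] (array([-2.4,  0.3,  8.3]), np.float64(43.7), np.float64(0.28)) F deck [-9.7 -0.1 22.5] M [-0.    2.42  0.89] 0.014354027283925947 112.85427689552307
```

Request:
servo_tool(
  increments=[
    [0, 0, -0.3, 0, 0, 0, 1],
    [0, 0, -0.3, 0, 0, 0, 1],
    [0, 0, -0.25, 0, 0, 0, 1],
    [0, 0, 0, 0, 0, 0, 1],
    [0, 0, 0, 0, 0, 0, 1],
  ],
)

```text
clock: 18.95
position: [0.5235, -0.0722, 0.2167]
ee_rot: [-0.088, 0.883, -0.389, 0.247]
contact_force: [-8.5, -0.5, -2.3]
width: 0.0147
gripper_force: 110.1
```

Run:
```python
from can import *
s=manip.get_state(); print(can_now(pose(s)),"F deck",(D.T@s["contact_force"]).round(1),"M",(D.T@s["moment"]).round(2),s["width"],s["gripper_force"])
```

```text
(array([-2.3,  0.2, 15.3]), np.float64(43.9), np.float64(0.31)) F deck [-8.4 -1.   2.2] M [-0.13  2.32  0.88] 0.01473769724963747 110.06038427352905
```

Request:
servo_tool(
  increments=[
    [0, 0, 0, 0, 0, 0, 0.2],
    [0, 0, 0, 0, 0, 0, -0.5],
    [0, 0, 0, 0, 0, 0, -1],
    [0, 0, 0, 0, 0, 0, -1],
    [0, 0, 0, 0, 0, 0, -1],
  ],
)

```text
clock: 19.45
position: [0.5262, -0.0728, 0.219]
ee_rot: [-0.089, 0.882, -0.39, 0.251]
contact_force: [0.2, 1.0, -0.5]
width: 0.0846
gripper_force: 0.0
```

Request:
servo_tool(
  increments=[
    [0, 0, -1, 0, 0, 0, -1],
    [0, 0, -2, 0, 0, 0, -1],
    [0, 0, -3, 0, 0, 0, -1],
    [0, 0, -3, 0, 0, 0, -1],
    [0, 0, -1, 0, 0, 0, -1],
  ],
)

```text
clock: 19.95
position: [0.4749, -0.0692, 0.3083]
ee_rot: [-0.088, 0.881, -0.389, 0.253]
contact_force: [0.2, -0.4, -0.4]
width: 0.085
gripper_force: 0.0
```

Run:
```python
from can import *
for _ in range(3): optics.get_image("wrist")
W=cal("wrist"); T0=pose(); im=optics.get_image("wrist"); np.save('w9.npy',im); s=manip.get_state(); print(s["clock"],s["width"],can_now(T0))
print("net",[(np.round(d["at"],1).tolist(),round(d["p"],2)) for d in finder.tip_of("fresh_grip","wrist")])
for h in (.018,.010):
  for a in (40,):
    t=np.radians(a); ends=[proj(W,M+D@[e*np.cos(t),.085-e*np.sin(t),h+.142]).round(1).tolist() for e in (.03,-.03)]
    print(h,"bar ends",ends,"cap",proj(W,M+D@[0,.085,h+.108]).round(1),"grip",proj(W,M+D@[0,.085,h+.13]).round(1))
hsv=cv2.cvtColor(im,cv2.COLOR_RGB2HSV); m=((hsv[...,0]>100)&(hsv[...,0]<120)&(hsv[...,1]>150)&(hsv[...,2]>60)).astype(np.uint8)
n,l,st,ce=cv2.connectedComponentsWithStats(m); k=1+np.argmax(st[1:,4]); print(st[k],ce[k])
# bar edges by dark front face & gradients
for r in range(int(st[k][1]),int(st[k][1]+st[k][3]),6):
    g=cv2.GaussianBlur(im,(3,3),0)[r].astype(int).sum(1); e=np.abs(np.diff(g)); print(r,[int(c) for c in np.where(e[200:310]>22)[0]+200])
```

```text
20.15 0.08541206469529904 (array([ -0.4,   0.5, 115.9]), np.float64(44.1), np.float64(0.23))
net [([176.9, 245.6], 0.98), ([256.1, 208.0], 0.61)]
0.018 bar ends [[253.9, 175.2], [259.0, 244.9]] cap [256.5 199.4] grip [256.5 206.7]
0.01 bar ends [[254.0, 173.3], [258.9, 240.8]] cap [256.5 197.1] grip [256.5 203.9]
[ 218  149   80   95 5185] [257.59845709 197.2509161 ]
149 [236, 237, 238, 239, 240, 241, 242, 243, 244, 245, 247, 251, 252, 253, 266, 267, 269, 270, 271, 272, 273, 274, 275, 276, 277, 278]
155 [230, 231, 232, 233, 234, 236, 237, 238, 239, 241, 242, 244, 245, 246, 247, 248, 249, 250, 254, 257, 258, 261, 262, 264, 265, 267, 269, 270, 271, 275, 276, 277, 279, 280, 281, 282, 283]
161 [226, 227, 228, 229, 231, 232, 234, 235, 236, 237, 239, 241, 242, 243, 272, 273, 274, 278, 279, 280, 282, 283, 284, 285, 286, 287, 288]
167 [223, 224, 225, 226, 227, 228, 229, 230, 231, 232, 233, 281, 282, 284, 285, 286, 288, 289, 290, 291]
173 [219, 220, 221, 222, 224, 225, 226, 246, 247, 248, 265, 266, 288, 289, 290, 291, 292]
179 [218, 219, 220, 221, 222, 223, 224, 246, 248, 263, 264, 266, 267, 
[... 239 characters left out ...]
 206, 207, 216, 217, 218, 219, 264, 265, 267, 268, 295, 296, 297, 298]
209 [200, 209, 210, 211, 212, 213, 218, 219, 220, 221, 264, 265, 267, 268, 294, 295, 296]
215 [215, 216, 217, 218, 219, 221, 222, 223, 247, 248, 250, 264, 265, 267, 268, 291, 292, 293]
221 [222, 223, 224, 225, 226, 227, 248, 250, 264, 265, 267, 268, 287, 288, 289, 290]
227 [218, 219, 228, 229, 230, 231, 233, 234, 248, 250, 265, 266, 268, 269, 280, 281, 282, 283, 284]
233 [206, 207, 208, 211, 212, 213, 235, 236, 237, 238, 240, 241, 242, 243, 244, 265, 266, 270, 271, 272, 273, 274, 305, 306, 307, 308, 309]
239 [210, 211, 213, 214, 231, 232, 241, 242, 243, 244, 245, 248, 249, 250, 251, 266, 267, 268, 298, 299, 300, 301, 302]
```

```bash
cat >> can.py <<'E'
def sel_tool(z,rz):
    Rm=toolR(yaw,rz); return mk(M+D@np.array([0,-.085,z])-Rm[:,1]*.0012,Rm)
E
python3 - <<'E'
from can import *
T0=pose(); print((D.T@(T0[:3,3]-M)).round(3)); Tm=sel_tool(.11,-60); row=plan(T0,Tm,15)
print([(D.T@(after(T0,[row]*k)[:3,3]-M)).round(3).tolist() for k in (4,8,12,15)])
plan(Tm,sel_tool(-.016,-60),10)
plan(sel_tool(-.016,-60),sel_tool(-.016,32),12)
E
```

```text
[0.002 0.083 0.193]
15 rows of [-0.13, 1.28, 0.56, 0.04, -0.04, -6.94]
[[-0.03, 0.044, 0.171], [-0.04, -0.006, 0.149], [-0.026, -0.055, 0.127], [-0.001, -0.084, 0.11]]
10 rows of [0.0, 0.0, 1.26, 0.0, -0.0, 0.0]
12 rows of [0.02, 0.0, 0.0, -0.0, 0.0, 7.67]
```

Request:
servo_tool(
  increments=[
    [-0.13, 1.28, 0.4, 0, 0, -6.94, -1],
    [-0.13, 1.28, 0.4, 0, 0, -6.94, -1],
    [-0.13, 1.28, 0.4, 0, 0, -6.94, -1],
    [-0.13, 1.28, 0.4, 0, 0, -6.94, -1],
    [-0.13, 1.28, 0.4, 0, 0, -6.94, -1],
  ],
)

```text
clock: 20.7
position: [0.4488, -0.1186, 0.266]
ee_rot: [-0.01, 0.959, -0.106, 0.263]
contact_force: [0.4, 0.3, -1.1]
width: 0.0853
gripper_force: 0.0
```

Request:
servo_tool(
  increments=[
    [-0.13, 1.28, 0.6, 0, 0, -6.94, -1],
    [-0.13, 1.28, 0.6, 0, 0, -6.94, -1],
    [-0.13, 1.28, 0.6, 0, 0, -6.94, -1],
    [-0.13, 1.28, 0.6, 0, 0, -6.94, -1],
    [-0.13, 1.28, 0.6, 0, 0, -6.94, -1],
  ],
)

```text
clock: 21.2
position: [0.459, -0.1832, 0.2399]
ee_rot: [0.069, 0.947, 0.184, 0.254]
contact_force: [-0.8, 0.7, 0.3]
width: 0.0853
gripper_force: 0.0
```

Request:
servo_tool(
  increments=[
    [-0.13, 1.28, 0.6, 0, 0, -6.94, -1],
    [-0.13, 1.28, 0.6, 0, 0, -6.94, -1],
    [-0.13, 1.28, 0.6, 0, 0, -6.94, -1],
    [-0.13, 1.28, 0.6, 0, 0, -6.94, -1],
    [-0.13, 1.28, 0.6, 0, 0, -6.94, -1],
  ],
)

```text
clock: 21.7
position: [0.5012, -0.2389, 0.2322]
ee_rot: [0.141, 0.849, 0.458, 0.222]
contact_force: [0.8, -0.4, 0.9]
width: 0.0854
gripper_force: 0.0
```

Run:
```python
from can import *
for _ in range(3): optics.get_image("wrist")
W=cal("wrist"); T0=pose(); im=optics.get_image("wrist"); np.save('w10.npy',im); print((D.T@(T0[:3,3]-M)).round(4))
hsv=cv2.cvtColor(im,cv2.COLOR_RGB2HSV); m=(hsv[...,0]<16)&(hsv[...,0]>6)&(hsv[...,1]>200)&(hsv[...,2]>110)
n,l,st,ce=cv2.connectedComponentsWithStats(m.astype(np.uint8)); print([(st[i].tolist(),ce[i].round(1).tolist()) for i in range(1,n) if st[i][4]>25])
print("bar ends",[proj(W,M+D@[e*.5,-.085+e*.866,.046]).round(1).tolist() for e in (.029,-.029)])
plan(T0,sel_tool(.05,-60),5); plan(T0,sel_tool(-.016,-60),10)
# canister check with the locked prediction
print("net",[(np.round(d["at"],1).tolist(),round(d["p"],2)) for d in finder.tip_of("fresh_grip","wrist")],proj(W,M+D@[0,.085,.148]).round(1),proj(W,M+D@[0,.085,.140]).round(1))
```

```text
[-0.0004 -0.085   0.114 ]
[([244, 158, 17, 64, 337], [248.2, 186.4]), ([259, 168, 3, 53, 71], [260.0, 197.2]), ([384, 204, 30, 35, 218], [393.4, 220.3]), ([326, 317, 13, 15, 39], [332.0, 323.4])]
bar ends [[253.9, 162.0], [254.2, 222.2]]
5 rows of [0.0, -0.03, 1.28, 0.13, -0.0, -0.03]
10 rows of [0.0, -0.02, 1.3, 0.06, -0.0, -0.01]
net [] [ 48.6 -80.3] [ 61.6 -67.7]
```

Request:
servo_tool(
  increments=[
    [0, -0.05, 1.6, 0.3, 0, 0, -0.4],
    [0, -0.05, 1.6, 0.3, 0, 0, -0.4],
    [0, 0, 1.6, 0, 0, 0, -0.4],
    [0, 0, 1.6, 0, 0, 0, -0.4],
    [0, 0, 1.6, 0, 0, 0, -0.4],
  ],
  squeeze=40,
)

```text
clock: 22.45
position: [0.5405, -0.2402, 0.1645]
ee_rot: [0.138, 0.851, 0.457, 0.221]
contact_force: [1.0, 0.3, -0.1]
width: 0.06
gripper_force: 0.0
```

Request:
servo_tool(
  increments=[
    [0, 0, 1.4, 0, 0, 0, -0.4],
    [0, 0, 1.2, 0, 0, 0, -0.4],
    [0, 0, 1.2, 0, 0, 0, -0.4],
    [0, 0, 0.8, 0, 0, 0, -0.4],
    [0, 0, 0.4, 0, 0, 0, -0.2],
  ],
)

```text
clock: 22.95
position: [0.5661, -0.2424, 0.1211]
ee_rot: [0.138, 0.85, 0.457, 0.221]
contact_force: [0.4, 0.2, 0.1]
width: 0.051
gripper_force: 0.0
```

Request:
servo_tool(
  increments=[
    [0, 0, 0, 0, 0, 0, 1],
    [0, 0, 0, 0, 0, 0, 1],
    [0, 0, 0, 0, 0, 0, 1],
    [0, 0, 0, 0, 0, 0, 1],
    [0, 0, 0, 0, 0, 0, 1],
  ],
  squeeze=40,
)

```text
clock: 23.45
position: [0.5641, -0.241, 0.1211]
ee_rot: [0.136, 0.85, 0.458, 0.22]
contact_force: [-4.8, 2.2, 0.3]
width: 0.0155
gripper_force: 41.7
```

Run:
```python
from can import *
s=manip.get_state(); T=pose(s); print(s["width"],s["gripper_force"],(D.T@(T[:3,3]-M)).round(4),"F",(D.T@s["contact_force"]).round(1),"M",(D.T@s["moment"]).round(2)); r=np.degrees(R.from_matrix(toolR(yaw,0).T@T[:3,:3]).as_rotvec()); print(r)
plan(T,sel_tool(-.016,31),12)
```

```text
0.015469098910142354 41.66869640350342 [-0.0017 -0.0834 -0.0141] F [-4.1  1.9  2.7] M [ 0.34  0.93 -0.05]
[ 1.23991044e-02  4.18401600e-02 -6.00702074e+01]
12 rows of [0.02, 0.01, 0.02, -0.0, -0.0, 7.59]
```

Request:
servo_tool(
  increments=[
    [0.02, 0.01, 0, 0, 0, 6, 1],
    [0.02, 0.01, 0, 0, 0, 7.6, 1],
    [0.02, 0.01, 0, 0, 0, 7.6, 1],
    [0.02, 0.01, 0, 0, 0, 7.6, 1],
    [0.02, 0.01, 0, 0, 0, 7.6, 1],
  ],
)

```text
clock: 23.95
position: [0.5644, -0.2413, 0.1212]
ee_rot: [0.061, 0.951, 0.167, 0.251]
contact_force: [-8.4, -0.4, 0.4]
width: 0.015
gripper_force: 41.9
```

Request:
servo_tool(
  increments=[
    [0.02, 0.01, 0, 0, 0, 7.6, 1],
    [0.02, 0.01, 0, 0, 0, 7.6, 1],
    [0.02, 0.01, 0, 0, 0, 7.6, 1],
    [0.02, 0.01, 0, 0, 0, 7.6, 1],
    [0.02, 0.01, 0, 0, 0, 7.6, 1],
  ],
)

```text
clock: 24.45
position: [0.5644, -0.2417, 0.1212]
ee_rot: [-0.024, 0.954, -0.151, 0.257]
contact_force: [-11.8, -1.3, 0.3]
width: 0.0151
gripper_force: 42.2
```

Request:
servo_tool(
  increments=[
    [0.02, 0.01, 0, 0, 0, 7.6, 1],
    [0.02, 0, 0, 0, 0, 7.6, 1],
    [0, 0, 0, 0, 0, 1.6, 1],
    [0, 0, 0, 0, 0, 0, 1],
    [0, 0, 0, 0, 0, 0, 1],
  ],
)

```text
clock: 24.95
position: [0.5643, -0.2419, 0.1212]
ee_rot: [-0.061, 0.923, -0.287, 0.25]
contact_force: [-12.3, -0.8, 1.2]
width: 0.0154
gripper_force: 42.3
```

Run:
```python
from can import *
s=manip.get_state(); T=pose(s); print(s["width"],s["gripper_force"],(D.T@(T[:3,3]-M)).round(4),"F",(D.T@s["contact_force"]).round(1),"M",(D.T@s["moment"]).round(2)); r=np.degrees(R.from_matrix(toolR(yaw,0).T@T[:3,:3]).as_rotvec()); print(r)
```

```text
0.015382161678489697 42.31947898864746 [-0.0015 -0.0843 -0.0141] F [-10.   -1.5   7.1] M [-0.41  1.91 -0.  ]
[-0.08430994 -0.14127704 31.04037635]
```

Request:
servo_tool(
  increments=[
    [0, 0, 0, 0, 0, 0, -1],
    [0, 0, 0, 0, 0, 0, -1],
    [0, 0, 0, 0, 0, 0, -1],
    [0, 0, -1.5, 0, 0, 0, -1],
    [0, 0, -3, 0, 0, 0, -1],
  ],
)

```text
clock: 25.45
position: [0.5451, -0.2408, 0.1607]
ee_rot: [-0.062, 0.922, -0.288, 0.252]
contact_force: [0.9, 0.1, 0.0]
width: 0.0847
gripper_force: 0.0
```

Request:
servo_tool(
  increments=[
    [0, 0, -4, 0, 0, 0, -1],
    [0, 0, -4, 0, 0, 0, -1],
    [0, 0, -4, 0, 0, 0, -1],
    [0, 0, -2, 0, 0, 0, -1],
    [0, 0, 0, 0, 0, 0, -1],
  ],
)

```text
clock: 25.95
position: [0.4759, -0.2384, 0.2873]
ee_rot: [-0.059, 0.921, -0.287, 0.257]
contact_force: [0.3, -0.8, -0.0]
width: 0.0853
gripper_force: 0.0
```

Run:
```python
from can import *
for _ in range(3): optics.get_image("wrist")
W=cal("wrist"); T0=pose(); im=optics.get_image("wrist"); np.save('w11.npy',im); print((D.T@(T0[:3,3]-M)).round(4),manip.get_state()["clock"])
hsv=cv2.cvtColor(im,cv2.COLOR_RGB2HSV); m=(hsv[...,0]<16)&(hsv[...,0]>6)&(hsv[...,1]>200)&(hsv[...,2]>110)
n,l,st,ce=cv2.connectedComponentsWithStats(m.astype(np.uint8)); print([(st[i].tolist(),ce[i].round(1).tolist()) for i in range(1,n) if st[i][4]>25])
for a in (0,30,60): 
    c,s_=np.cos(np.radians(a)),-np.sin(np.radians(a)); print(a,"bar ends",[proj(W,M+D@[e*c,-.085+e*s_,.046]).round(1).tolist() for e in (.029,-.029)])
print("fresh",[(np.round(d["at"],1).tolist(),round(d["p"],2)) for d in finder.tip_of("fresh_grip","wrist")],proj(W,M+D@[0,.085,.148]).round(1),proj(W,M+D@[0,.085,.140]).round(1))
for n in ("side","top"):
    optics.get_image(n); C=cal(n)
    print(n,[(np.round(d["at"],1).tolist(),round(d["p"],2)) for d in finder.tip_of("fresh_grip",n)],proj(C,M+D@[0,.085,.148]).round(1),proj(C,M+D@[0,.085,.140]).round(1))
```

```text
[ 0.0016 -0.0844  0.1697] 26.15
[([442, 64, 12, 11, 29], [446.3, 70.2]), ([474, 97, 14, 8, 34], [480.3, 100.4]), ([479, 105, 11, 9, 32], [484.8, 109.0]), ([491, 120, 13, 7, 26], [497.0, 123.1]), ([250, 154, 14, 53, 493], [256.8, 182.5])]
0 bar ends [[242.7, 159.7], [269.3, 202.6]]
30 bar ends [[255.8, 155.9], [256.8, 206.0]]
60 bar ends [[269.0, 159.2], [244.1, 203.1]]
fresh [] [ 86.3 309.7] [ 91.7 303.5]
side [([205.0, 219.3], 0.95), ([257.8, 186.7], 0.75), ([219.3, 251.8], 0.68), ([183.3, 313.3], 0.68), ([272.7, 170.1], 0.61)] [271.7 169.5] [270.8 170.6]
top [([170.1, 243.2], 0.83), ([207.4, 181.5], 0.78), ([265.3, 210.1], 0.68)] [267.4 208.8] [267.4 207.6]
```

```bash
python3 -c "
from rig import manip
print(manip.sign_off())"
```

```text
the job is handed in; nothing more can be done
None
```

The job is handed in at about 26 s of the 72 s. My camera and force readings show the selector turned off first, the middle-sized blue canister pushed down, twisted and sprung up to about 18 mm (locked), and the selector then let go at click 3. I did not touch the other things on the bench, and the sign-off gave no verdict.

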